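# Swing the candle tray home on its pin and lock it

### The arm

A 6-joint arm with a two-finger parallel gripper is mounted at the origin on the work surface. World frame = base frame: x ahead of the robot, y to its left, z up, the work surface at z = 0. Lengths are in m, angles in rad, forces in N, time in s.
With the tool pointing down it reaches from about 0.35 to 0.775 m from the base axis. Payload 7.3 kg.
Tool frame: the origin (TCP) lies at the very end of the fingers, on their centre line; the grasp point (between the pads) lies 19 mm behind it; x points along the fingers, y is the direction in which the jaws open and shut, and the axes are right-handed (so a half turn about x gives the same grasp; the last joint's range is limited). The gripper opens to 92 mm and grips with 3 to 60 N. Pads are 19 mm wide; open, the fingers measure 130 mm over their backs; the gripper's body (75 mm by 190 mm) begins 47 mm behind the grasp point.
Start: joints at [-1.406, 0.342, 1.524, -0, 1.275, -0.146], TCP at [0.161, -0.5, 0.227] pointing down, gripper open.
Joint ranges: [-2.53, 2.53], [-0.77, 2.02], [0.04, 2.7], [-1, 4.14], [0.28, 2.66], [-3.11, 3.11]. Speed limits (rad/s): [2.57, 2.57, 3.14, 3.14, 3.14, 3.14].

### API

Orientations are given as [roll, pitch, yaw] about the fixed x, y, z axes, in that order (R = Rz(yaw) Ry(pitch) Rx(roll)).
In Python, from cell import robot gives the robot as it stands.
- The arm moves only by the tool play_rows, never from a script. Its argument "moves" is a list that holds one entry, the list of rows, each a list of 5 numbers: the shift along the tool's x, y, z in m, then the turn about the tool's x in degrees, then the opening, from -1 (shut) to 1 (fully open), so that 0 is half open. A call has exactly 10 rows; each row shifts and turns the pose as measured when the row begins, along the tool's axes as they then stand; what a row does not reach is not made up. A row lasts 1/10 s, in which the tool goes at most 50 mm and 8.59 degrees, less where a joint would pass 70% of its speed; a pose out of reach is approached as far as the arm can. A call with a gripper value outside its range is refused whole. The fingers move at their own pace and stop on an object; "grip_force" is the grip in N (left out, the last holds). Time passes only in rows, so rows that do not move let the fingers close, or fill a call up. It gives the time, the measured TCP pose, the force and the opening at its end, in the units of the state.
- robot.observe(): the state, without advancing time (a new reading comes with each control period).
- robot.read_camera(name): name is "side" or "top"; returns the picture (480x640x3 uint8, red, green, blue); there is no depth.
- robot.get_calibration(name): a dict with "mtx" (3x3 intrinsics, pixels), "view" (4x4, takes a point from world to camera coordinates). Camera axes: x right, y up, looking along -z (the intrinsics and any distortion apply to the point x, -y, -z); pixel columns grow to the right and rows downward; lengths in m; the calibration is good to about 2 mm. A picture is of the moment at which its call begins. get_calibration takes no time and is no camera call.
- robot.hand_in(): hands the job in, once; it reports no verdict.
Trained networks look in the newest picture that a camera, given by its name, has taken for a name from the list of things; names that differ only in an ending like _2 or _b are one class to them, and where a whole thing is asked for, a point or a joint stands for the part that bears it (a point fixed in the world has none). Each returns a list of dicts, best first, with "score" (0 to 1); they miss things now and then, are a little off and sometimes report something else, mostly with a low value. They report only what shows in the picture. A call takes as long as a camera call. They do not tell look-alikes from the thing itself.
- robot.spot_in(camera, label): "point" ([column, row] in pixels, amid what is visible of it).
The state is a dict: "time": time; "qpos": joint angles; "qvel": joint speeds; "joint_efforts": joint torques, N m; "tool_pos": TCP position; "tool_rot": TCP orientation; "contact_force": force on the tool from outside, world axes, zero at the start; "torque": the same for the moment, N m; "opening": finger opening in m.
Only numpy, scipy, OpenCV 4.12 (cv2) and the standard library are available. Lean on these libraries where they do the work, as an engineer would, in place of code of your own. Each camera call takes 0.05 s, during which the arm holds its last target.

### The job

Push the wooden tray near its free corner so that it swings round on its steel pin until its long edge meets the rubber-tipped screw of the stop, and lean on it there for about a second with some 10 N; never press it on the stop with more than 20 N. Then turn the wooden turn-button round behind the tray and press it just as firmly against the tray's edge for a moment, so that it holds the tray on the stop. The candle glass must ride along upright without being touched by the robot, and the pitcher, sand timer and lids are to be left alone.

Things in the scene. Friction and masses are not known exactly. Their poses are not given: they have to be found in the camera images.
- base: Fixed plywood base board, 330 x 420 x 18 mm, flat on the table. Origin: on the table, under the axis of the steel pin (12 mm across, 42 mm tall above the board) that the tray turns on. In its axes the board runs from x -115 to 215 and y -165 to 255 mm; top at z 18 mm.
- tray: Loose wooden tray, 200 x 120 x 18 mm, rim 8 mm higher (26 mm over the board), flat on the board, a 13.5 mm hole near one corner over the pin. Origin: hole axis, underside. Spans x -25 to 175 (x: from pin to free end), y -95 to 25 mm. Starts with x within 0.35 rad of the base's x; home is counter-clockwise from above, x within 0.12 rad of the base's +y. 0.5 kg; slides at 1 to 5 N.
- tray_corner (a point): The tray's free corner, at x 175, y -95, z 10 mm in the tray's axes. Push near it, on the long face at y -95 mm, towards the tray's +y.
- stop: Steel stop bracket fixed on the base board, 16 x 40 x 30 mm tall; origin at the centre of its underside, at x -56, y 140, z 18 mm in the base's axes. An adjusting screw with a rubber tip (18 mm across) points out of it along the base's +x and does not give. It is set differently each time, not reported: its tip lies 16 to 46 mm from the origin. Feel for it with the tray's face y +25.
- turnbutton (a joint): Angle of the wooden turn-button, a bar 70 mm long from its pivot, 14 mm wide, top 26 mm above the board. Turns stiffly about the vertical (2 to 3 N at its end), stays where left. 0: points along the base's +x (open; starts at 0 to 0.35); grows clockwise seen from above. At 1.57 it points along the base's -y. It meets the pushed face of the home tray at 1.4 to 2.2.
- button_pivot (a point): The turn-button's pivot axis at the board's top, at x 121, y 215, z 18 mm in the base's axes. The boss round the pivot is 22 mm across.
- button_end (a point): Point on the turn-button's centre line 64 mm from its pivot, half-way up (14 mm above the board).
- glass_mid (a point): Centre of the green candle glass, 68 mm across and 65 mm tall, standing on the tray about 65 mm from the pin.
- pitcher: Steel melting pitcher with a black handle, 100 mm across, 130 mm tall, origin under its centre. Leave alone.
- timer: Small sand timer, 40 mm across, 85 mm tall, origin under its centre. Leave alone.
- lids: Two stacked wooden jar lids, 80 mm across, 24 mm tall, origin under the centre. Leave alone.
Mind the look-alikes: they are no part of the job. Of the things that look like the part that bears glass_mid, the larger one is meant.

How it is judged:
By the outcome, as a careful person would: the job done as asked, in the order asked, and still so for the second after the job is handed in, with the robot touching nothing.
It also fails if it takes over 72 s, if anything falls off the work surface, if the arm or the gripper's body presses on something with over 40 N, if the wrist force passes 120 N, or if a joint passes its speed limit or range.

## Working session

There is one attempt and no reset: what is moved stays moved. The work goes in short steps, Python scripts to look and compute and a tool call to move; the robot and the scene stay as the last step left them, time stands still between calls to the robot, and variables do not carry over. Pictures are saved under pics/ and viewed, and the job is handed in when it is done.

Besides the shell and the picture viewer there is one more tool, called by a JSON object that holds its "api" and its "payload". play_rows: Moves the arm, as the interface text tells. Its arguments: {"type":"object","properties":{"moves":{"type":"array"},"grip_force":{"type":"number"}},"required":["moves"]}

```bash
mkdir -p pics; ls
cat > h.py <<'E'
import numpy as np, cv2
from cell import robot
E
python3 - <<'E'
from h import *
s=robot.observe(); print({k:np.round(v,4).tolist() for k,v in s.items()})
for c in ("side","top"):
    im=robot.read_camera(c); cv2.imwrite(f"pics/{c}0.png",im[:,:,::-1])
    k=robot.get_calibration(c); print({a:np.round(b,4).tolist() for a,b in k.items()})
    for l in ["base","tray","stop","turnbutton","glass_mid","pitcher","timer","lids","tray_corner","button_end","button_pivot"]:
        try: print(c,l,[(np.round(d["point"]).tolist(),round(d["score"],2)) for d in robot.spot_in(c,l)])
        except Exception as e: print(l,e)
E
```

```text
pics
{'time': 0.0, 'qpos': [-1.406, 0.3427, 1.525, 0.0, 1.2754, -0.146], 'qvel': [-0.0008, 0.0012, -0.001, 0.0004, -0.0003, 0.0011], 'joint_efforts': [-0.0026, -43.1252, -24.422, 0.0716, 0.0563, -0.0001], 'tool_pos': [0.1605, -0.4994, 0.226], 'tool_rot': [-1.7313, 1.5693, 1.7211], 'contact_force': [-0.1476, 0.4624, 0.4542], 'torque': [0.0275, -0.0118, -0.0175], 'opening': 0.0919}
{'mtx': [[475.5261, 0.0, 324.5635], [0.0, 475.5261, 241.4463], [0.0, 0.0, 1.0]], 'view': [[-0.9983, -0.0558, -0.0181, 0.5682], [0.0146, -0.5345, 0.845, -0.0663], [-0.0568, 0.8433, 0.5344, -1.0485], [0.0, 0.0, 0.0, 1.0]]}
side base [([359.0, 290.0], 0.62)]
side tray [([335.0, 248.0], 0.68)]
side stop [([405.0, 295.0], 0.92)]
side turnbutton [([296.0, 311.0], 0.87)]
side glass_mid [([292.0, 199.0], 0.79), ([352.0, 229.0], 0.58)]
side pitcher [([353.0, 360.0], 0.68)]
side timer [([352.0, 193.0], 0.54), ([355.0, 362.0], 0.35)]
side lids [([251.0, 236.0], 0.96)]
side tray_corner [([334.0, 245.0], 0.57)]
side button_end [([300.0, 307.0], 0.58)]
side button_pivot [([359.0, 292.0], 0.92), ([353.0, 228.0], 0.22)]
{'mtx': [[541.8779, 0.0, 318.3354], [0.0, 541.8779, 241.5991], [0.0, 0.0, 1.0]], 'view': [[0.0301, -0.9995, -0.0045, 0.0122], [0.9951, 0.0296, 0.0942, -0.5799], [-0.094, -0.0073, 0.9955, -1.0577], [0.0, 0.0, 0.0, 1.0]]}
top base [([302.0, 286.0], 0.57)]
top tray [([360.0, 257.0], 0.92)]
top stop [([272.0, 329.0], 0.58)]
top turnbutton [([238.0, 226.0], 0.9)]
top glass_mid [([466.0, 203.0], 0.98), ([360.0, 272.0], 0.59)]
top pitcher [([146.0, 275.0], 0.92), ([242.0, 225.0], 0.31)]
top timer [([482.0, 279.0], 0.88)]
top lids [([394.0, 162.0], 0.75)]
top tray_corner [([365.0, 260.0], 0.98)]
top button_end [([241.0, 223.0], 0.57)]
top button_pivot [([303.0, 286.0], 0.95), ([144.0, 275.0], 0.21)]
```

View pics/side0.png

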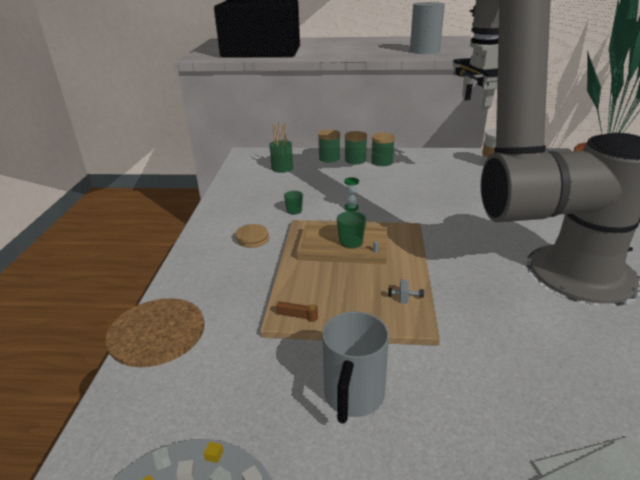

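View pics/top0.png

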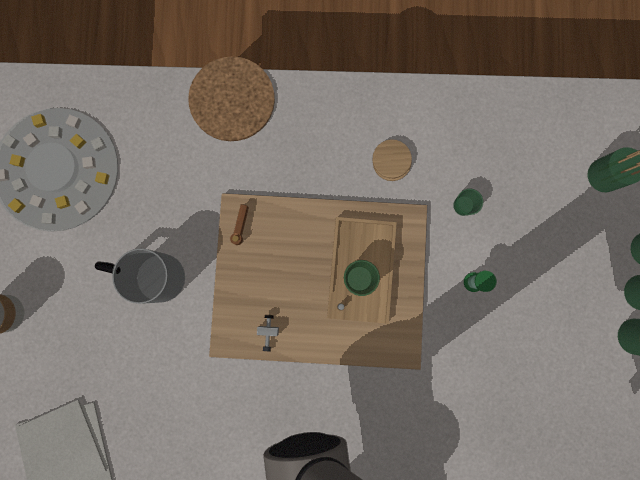

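The side picture shows the board with the tray at (340,240), the glass at (351,230), the stop at (405,292), the button at (297,311) and the pitcher at (355,362). In the top picture the pin is at (342,306), the stop at (267,331), the button at (240,224) and the glass at (362,277). Next I'll zoom in and fit poses.

Run:
```python
from h import *
t=cv2.imread("pics/top0.png"); s=cv2.imread("pics/side0.png")
cv2.imwrite("pics/topz.png",cv2.resize(t[180:380,200:440],None,fx=3.3,fy=3,interpolation=cv2.INTER_CUBIC)[:, :792])
cv2.imwrite("pics/sidez.png",cv2.resize(s[200:350,255:445],None,fx=4,fy=4,interpolation=cv2.INTER_CUBIC))
```

```text
(no output)
```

View pics/topz.png

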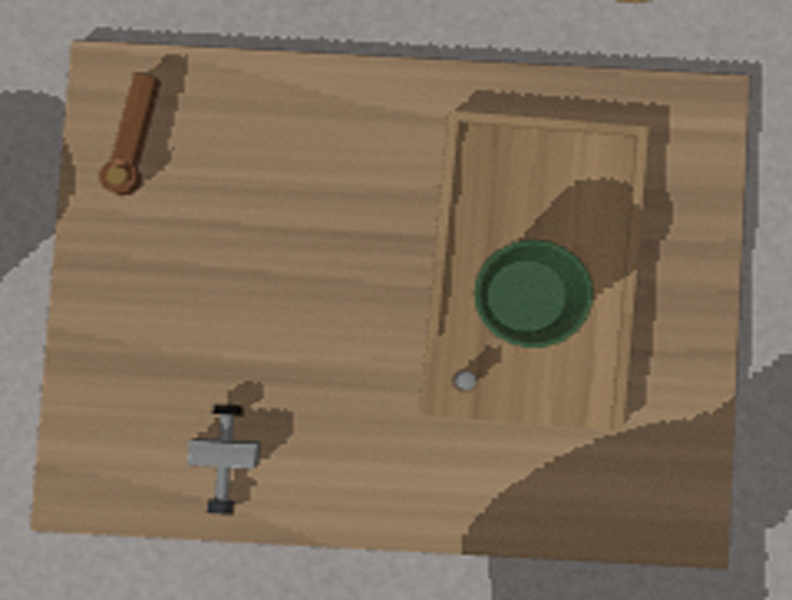

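View pics/sidez.png

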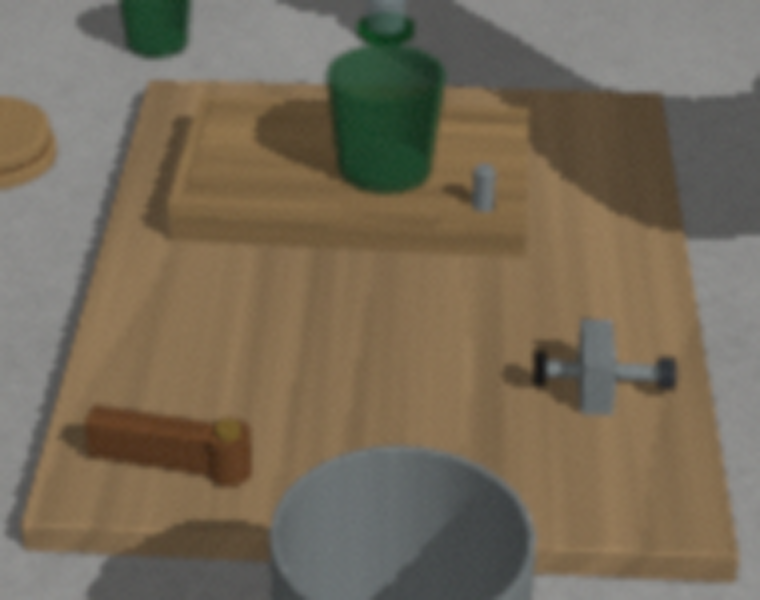

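```bash
cat >> h.py <<'E'
from scipy.optimize import least_squares
def proj(c,P):
    k=robot.get_calibration(c); P=np.atleast_2d(P); q=P@k["view"][:3,:3].T+k["view"][:3,3]
    q=q*[1,-1,-1]; u=q@k["mtx"].T; return u[:,:2]/u[:,2:]
def unproj(c,uv,z):
    k=robot.get_calibration(c); R=k["view"][:3,:3]; t=k["view"][:3,3]
    d=np.linalg.inv(k["mtx"])@[uv[0],uv[1],1]; d=R.T@(d*[1,-1,-1]); o=-R.T@t
    return o+d*(z-o[2])/d[2]
def T(p,P): # p x,y,yaw
    P=np.atleast_2d(P).astype(float); c,s=np.cos(p[2]),np.sin(p[2]); Q=P.copy()
    Q[:,0]=p[0]+c*P[:,0]-s*P[:,1]; Q[:,1]=p[1]+s*P[:,0]+c*P[:,1]; return Q
def inv(p,P):
    P=np.array(P,float); c,s=np.cos(p[2]),np.sin(p[2]); x,y=P[0]-p[0],P[1]-p[1]; return np.array([c*x+s*y,-s*x+c*y,P[2]])
E
python3 - <<'E'
from h import *
C=np.array([[.215,.255,.018],[.215,-.165,.018],[-.115,-.165,.018],[-.115,.255,.018]])
tz=lambda x,y:np.array([200+x/3.3,180+y/3]); sz=lambda x,y:np.array([255+x/4,200+y/4])
ti=np.array([tz(72,41),tz(750,74),tz(728,568),tz(31,530)])
si=np.array([sz(24,530),sz(148,82),sz(662,93),sz(737,560)])
for m in ("top","side","both"):
    f=lambda p:np.concatenate([(proj("top",T(p,C))-ti).ravel()*(m!="side"),(proj("side",T(p,C))-si).ravel()*(m!="top")])
    r=least_squares(f,[.5,0,0]); print(m,r.x.round(4),r.fun.round(1))
b=r.x; np.save("base.npy",b)
def sh(n,c,uv,z): w=unproj(c,uv,z); print(n,c,"world",w.round(4),"base",(inv(b,w)*1000).round(1))
sh("pintop","top",tz(465,381),.060); sh("pintop","side",sz(484,170),.060)
sh("tTL","top",tz(455,110),.044);sh("tTR","top",tz(648,127),.044);sh("tBL","top",tz(423,413),.036);sh("tBR","top",tz(612,430),.036)
sh("tNL","side",sz(172,205),.044);sh("tNR","side",sz(525,225),.036)
sh("stopblk","top",tz(223,453),.048);
for z in (.033,.038,.043): sh("tip","top",tz(228,404),z);sh("tip","side",sz(536,368),z)
sh("btnpiv","top",tz(119,175),.044);sh("btnend","top",tz(148,74),.044);sh("btnend","side",sz(95,412),.044);sh("btnpiv","side",sz(228,432),.048)
sh("glassbot","top",tz(526,295),.040);sh("glasstop","top",tz(534,293),.101);sh("glasstop","side",sz(386,75),.101);
sh("pitcher","top",(140,276),.13);sh("pitcher","side",sz(402,530),.13);sh("pitcher","side",(355,322),.13)
E
```

```text
top [ 0.4519 -0.019  -0.0273] [-0.4 -0.7  0.2 -0.1  0.5  0.3 -0.3  0.4  0.  -0.   0.  -0.   0.  -0.
  0.  -0. ]
side [ 0.4542 -0.013  -0.0275] [-0.  -0.  -0.  -0.  -0.  -0.  -0.  -0.  -1.6 -0.4 -0.4 -1.   0.1 -0.4
  1.7  0.3]
both [ 0.4529 -0.0173 -0.0278] [-1.1 -1.3 -0.6 -0.6 -0.4 -0.3 -1.2 -0.2 -0.5 -2.   0.3 -1.8  0.5 -1.2
  2.  -1.4]
pintop top world [ 0.4514 -0.0178  0.06  ] base [-1.5 -0.6 60. ]
pintop side world [ 0.4547 -0.0125  0.06  ] base [ 1.6  4.9 60. ]
tTL top world [ 0.6284 -0.0078  0.044 ] base [175.1  14.4  44. ]
tTR top world [ 0.6205 -0.1237  0.044 ] base [ 170.5 -101.7   44. ]
tBL top world [0.4293 0.0056 0.036 ] base [-24.3  22.3  36. ]
tBR top world [ 0.4217 -0.1067  0.036 ] base [-28.8 -90.3  36. ]
tNL side world [0.6274 0.0034 0.044 ] base [173.8  25.5  44. ]
tNR side world [0.4319 0.0057 0.036 ] base [-21.7  22.4  36. ]
stopblk top world [0.4007 0.1223 0.048 ] base [-56.1 138.1  48. ]
tip top world [0.4315 0.122  0.033 ] base [-25.3 138.6  33. ]
tip side world [0.4328 0.1283 0.033 ] base [-24.2 144.9  33. ]
tip top world [0.4317 0.1215 0.038 ] base [-25.1 138
[... 170 characters left out ...]
 ] base [-23.2 157.6  43. ]
btnpiv top world [0.5793 0.1919 0.044 ] base [120.5 212.7  44. ]
btnend top world [0.647  0.1775 0.044 ] base [188.5 200.1  44. ]
btnend side world [0.6457 0.1828 0.044 ] base [187.1 205.4  44. ]
btnpiv side world [0.5806 0.1999 0.048 ] base [121.6 220.7  48. ]
glassbot top world [ 0.5079 -0.0534  0.04  ] base [ 56.  -34.6  40. ]
glasstop top world [ 0.5076 -0.0536  0.101 ] base [ 55.6 -34.8 101. ]
glasstop side world [ 0.5096 -0.0453  0.101 ] base [ 57.4 -26.5 101. ]
pitcher top world [0.4977 0.3485 0.13  ] base [ 34.6 366.9 130. ]
pitcher side world [0.5008 0.3502 0.13  ] base [ 37.7 368.7 130. ]
pitcher side world [0.5016 0.327  0.13  ] base [ 39.1 345.5 130. ]
```

```bash
cat >> h.py <<'E'
from scipy.spatial.transform import Rotation as Ro
b=None
try: b=np.load("base.npy")
except Exception: pass
b=np.array([.4525,-.0175,-.0276])
def st(pr=True):
    s=robot.observe(); R=Ro.from_euler("xyz",s["tool_rot"]).as_matrix(); p=np.array(s["tool_pos"])
    yaw=np.arctan2(R[1,1],R[0,1])
    if pr:
        print("t",round(s["time"],2),"pos",p.round(4),"base",(inv(b,p)*1e3).round(1),"ypsi(base)deg",round(np.degrees(yaw-b[2]),1),"down",R[:,0].round(3),"F",np.round(s["contact_force"],1),"op",round(s["opening"],4),"q",np.round(s["qpos"],2))
    return p,R,yaw,s
def go(xyb,z,yawb=None): # base-frame mm target -> tool-frame total shift
    p,R,yaw,s=st(); w=T(b,[xyb[0]/1e3,xyb[1]/1e3,z])[0]
    print("tool shift mm",((R.T@(w-p))*1e3).round(1), "turn deg (tool x)", None if yawb is None else round(-((yawb-np.degrees(yaw-b[2])+90)%180-90),1))
E
python3 - <<'E'
from h import *
a=-0.045; r=lambda x,y:(x*np.cos(a)-y*np.sin(a),x*np.sin(a)+y*np.cos(a))
p=r(155,-135); print(p); go(p,.11,90+np.degrees(a)); print(st(0)[1].round(3))
E
```

```text
(np.float64(148.77013908633145), np.float64(-141.83598174029606))
t 1.2 pos [ 0.1606 -0.4999  0.2267] base [-278.5 -490.2  226.7] ypsi(base)deg -70.6 down [ 0. -0. -1.] F [ 0.5  0.4 -0.2] op 0.0916 q [-1.41  0.34  1.52 -0.    1.28 -0.15]
tool shift mm [ 116.7 -186.8 -518.7] turn deg (tool x) 22.0
[[ 0.     0.306 -0.952]
 [-0.    -0.952 -0.306]
 [-1.     0.     0.   ]]
```

{"api": "play_rows", "payload": {"moves": [[[0,0,0,8,-1],[0,0,0,8,-1],[0,-0.033,-0.037,6,-1],[0,-0.033,-0.037,0,-1],[0,-0.033,-0.037,0,-1],[0,-0.033,-0.037,0,-1],[0,-0.033,-0.037,0,-1],[0,-0.033,-0.037,0,-1],[0,-0.033,-0.037,0,-1],[0,-0.033,-0.037,0,-1]]], "grip_force": 30}}

```text
time: 2.2
tool_pos: [0.4775, -0.2602, 0.2265]
tool_rot: [1.857, 1.567, -1.387]
contact_force: [0.4, -0.9, 0.1]
opening: 0.0162
```

```bash
python3 -c "
from h import *
go((148.8,-141.8),.12,-92.6)"
```

```text
t 2.2 pos [ 0.4775 -0.2602  0.2265] base [  31.7 -241.9  226.5] ypsi(base)deg -94.3 down [ 0.001 -0.004 -1.   ] F [ 0.4 -0.9  0.1] op 0.0162 q [-0.64  0.38  1.47 -0.    1.29  1.04]
tool shift mm [ 106.2 -109.  -109.2] turn deg (tool x) -1.7
```

{"api": "play_rows", "payload": {"moves": [[[0,-0.022,-0.022,-1.7,-1],[0,-0.022,-0.022,0,-1],[0,-0.022,-0.022,0,-1],[0,-0.022,-0.022,0,-1],[0,-0.022,-0.022,0,-1],[0,0,0,0,-1],[0.025,0,0,0,-1],[0.025,0,0,0,-1],[0.025,0,0,0,-1],[0.0,0,0,0,-1]]]}}

```text
time: 3.2
tool_pos: [0.6041, -0.1495, 0.1487]
tool_rot: [2.164, 1.565, -1.039]
contact_force: [-0.3, -0.4, 0.3]
opening: 0.0004
```

```bash
python3 -c "
from h import *
for c in ('side','top'): cv2.imwrite(f'pics/{c}1.png',robot.read_camera(c)[:,:,::-1])
go((148.8,-141.8),.028,-92.6)"
```

```text
t 3.3 pos [ 0.6062 -0.1502  0.1526] base [ 157.3 -128.4  152.6] ypsi(base)deg -92.0 down [ 0.009 -0.007 -1.   ] F [-0.5 -0.   0.9] op 0.0002 q [-0.36  0.58  1.35 -0.    1.2   1.27]
tool shift mm [124.6  12.8   9.3] turn deg (tool x) 0.6
```

View pics/side1.png

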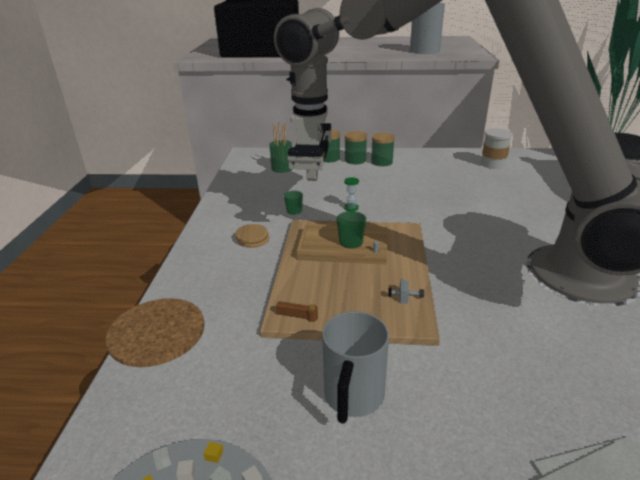

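View pics/top1.png

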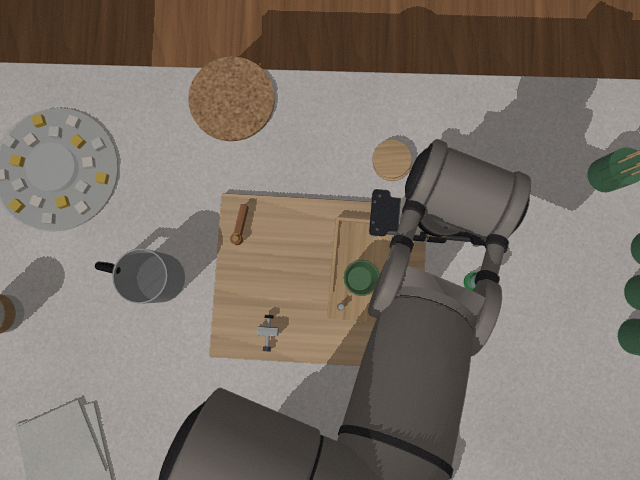

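The pictures show the closed gripper above the board beside the tray's free corner (side 312,172). The glass at (351,230) is untouched. Next I descend.

{"api": "play_rows", "payload": {"moves": [[[0.0,0.013,0.005,0,-1],[0.0,0.003,0.002,0,-1],[0.025,0,0,0,-1],[0.025,0,0,0,-1],[0.025,0,0,0,-1],[0.02,0,0,0,-1],[0.012,0,0,0,-1],[0.005,0,0,0,-1],[0,0,0,0,-1],[0,0,0,0,-1]]]}}

```text
time: 4.3
tool_pos: [0.6051, -0.1768, 0.0515]
tool_rot: [2.701, 1.534, -0.507]
contact_force: [-0.2, -0.2, 0.5]
opening: 0.0007
```

```bash
python3 -c "
from h import *
go((148.8,-141.8),.028,-92.6)"
```

```text
t 4.3 pos [ 0.6051 -0.1768  0.0515] base [ 156.9 -155.    51.5] ypsi(base)deg -92.2 down [ 0.032 -0.018 -0.999] F [-0.2 -0.2  0.5] op 0.0007 q [-0.4   0.69  1.46 -0.    0.96  1.24]
tool shift mm [ 23.  -13.2   9.4] turn deg (tool x) 0.4
```

{"api": "play_rows", "payload": {"moves": [[[0.008,-0.002,0.002,0,-1],[0.008,-0.002,0.001,0,-1],[0.005,-0.002,0.001,0,-1],[0.001,-0.002,0,0,-1],[0.0,-0.003,0,0,-1],[0.0,-0.003,0,0,-1],[0.0,-0.003,0,0,-1],[0,-0.003,0,0,-1],[0,-0.003,0,0,-1],[0,-0.003,0,0,-1]]]}}

```text
time: 5.3
tool_pos: [0.605, -0.149, 0.0299]
tool_rot: [2.717, 1.529, -0.491]
contact_force: [0.2, 0.5, -0.0]
opening: 0.0003
```

```bash
python3 -c "
from h import *
go((148.8,-141.8),.028,-92.6)"
```

```text
t 5.3 pos [ 0.605  -0.149   0.0299] base [ 156.1 -127.3   29.9] ypsi(base)deg -92.2 down [ 0.036 -0.019 -0.999] F [ 0.2  0.5 -0. ] op 0.0003 q [-0.36  0.7   1.5  -0.01  0.9   1.28]
tool shift mm [ 1.9 14.8  6.8] turn deg (tool x) 0.4
```

{"api": "play_rows", "payload": {"moves": [[[0,-0.004,0,0,-1],[0,-0.004,-0.001,-0.5,-1],[0,-0.005,-0.003,-1.5,-1],[0,-0.0058,-0.0039,-2,-1],[0,-0.0058,-0.0039,-2,-1],[0,-0.0087,-0.0058,-3,-1],[0,-0.0087,-0.0058,-3,-1],[0,-0.0087,-0.0058,-3,-1],[0,-0.0087,-0.0058,-3,-1],[0,-0.0087,-0.0058,-3,-1]]]}}

```text
time: 6.3
tool_pos: [0.6424, -0.0742, 0.0301]
tool_rot: [2.274, 1.528, -0.54]
contact_force: [-0.3, -1.7, 0.6]
opening: 0.0007
```

```bash
cat >> h.py <<'E'
def sw():
    p,R,yaw,s=st(); q=inv(b,p)*1e3; r=np.hypot(q[0],q[1]); a=np.arctan2(q[1],q[0])
    # tray angle if tool y-face in contact, offset 114 below x-axis
    for off in (107,114):
        phi=a+np.arcsin(off/r); print("off",off,"tray angle",round(np.degrees(phi),1),"contact x",round(np.sqrt(r*r-off*off),1), "tool rel", round(np.degrees(yaw-b[2]-phi)+90,1))
    print("F in tool",(R.T@np.array(s["contact_force"])).round(1))
E
python3 -c "
from h import *
cv2.imwrite('pics/top2.png',robot.read_camera('top')[:,:,::-1])
cv2.imwrite('pics/side2.png',robot.read_camera('side')[:,:,::-1])
sw()"
```

```text
t 6.4 pos [ 0.6426 -0.0731  0.03  ] base [191.5 -50.3  30. ] ypsi(base)deg -69.7 down [ 0.037 -0.021 -0.999] F [ 0.4  0.2 -0.3] op 0.0006 q [-0.23  0.74  1.42 -0.02  0.94  1.03]
off 107 tray angle 18.0 contact x 166.6 tool rel 2.3
off 114 tray angle 20.4 contact x 161.9 tool rel -0.1
F in tool [ 0.4 -0.1 -0.5]
```

View pics/top2.png

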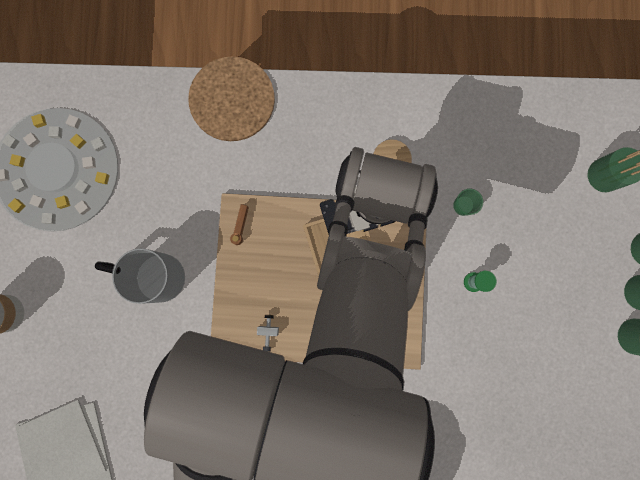

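View pics/side2.png

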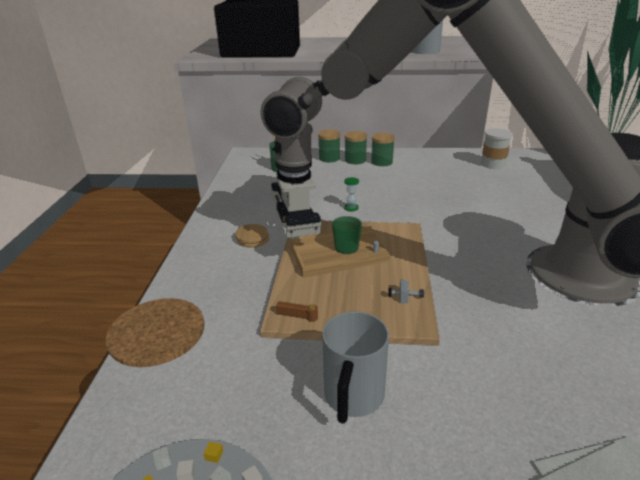

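The tray has swung to about 20°. The glass is still upright at side (347,235), and the gripper is clear of it. I'll keep swinging.

{"api": "play_rows", "payload": {"moves": [[[0,-0.0058,-0.0039,-2,-1],[0,-0.0087,-0.0058,-3,-1],[0,-0.0087,-0.0058,-3,-1],[0,-0.0087,-0.0058,-3,-1],[0,-0.0087,-0.0058,-3,-1],[0,-0.0087,-0.0058,-3,-1],[0,-0.0087,-0.0058,-3,-1],[0,-0.0087,-0.0058,-3,-1],[0,-0.0087,-0.0058,-3,-1],[0,-0.0087,-0.0058,-3,-1]]]}}

```text
time: 7.4
tool_pos: [0.6474, 0.0265, 0.0292]
tool_rot: [1.732, 1.522, -0.551]
contact_force: [1.1, -1.7, 1.2]
opening: 0.0006
```

```bash
python3 -c "
from h import *
sw()"
```

```text
t 7.4 pos [0.6474 0.0265 0.0292] base [193.6  49.3  29.2] ypsi(base)deg -39.3 down [ 0.041 -0.025 -0.999] F [ 1.1 -1.7  1.2] op 0.0006 q [-0.07  0.74  1.42 -0.03  0.94  0.66]
off 107 tray angle 46.7 contact x 168.7 tool rel 4.1
off 114 tray angle 49.1 contact x 164.0 tool rel 1.6
F in tool [-1.2  2.   0.6]
```

{"api": "play_rows", "payload": {"moves": [[[0,-0.0087,-0.0055,-2.8,-1],[0,-0.0087,-0.0055,-3.2,-1],[0,-0.0087,-0.0055,-3.2,-1],[0,-0.0087,-0.0055,-3.2,-1],[0,-0.0087,-0.0055,-3.2,-1],[0,-0.0087,-0.0055,-3.2,-1],[0,-0.0087,-0.0055,-3,-1],[0,-0.006,-0.004,-2,-1],[0,-0.003,-0.002,-1,-1],[0,0,0,0,-1]]]}}

```text
time: 8.4
tool_pos: [0.6132, 0.1009, 0.0295]
tool_rot: [1.375, 1.508, -0.45]
contact_force: [0.4, -0.6, 0.7]
opening: 0.0003
```

```bash
python3 -c "
from h import *
sw()
cv2.imwrite('pics/top3.png',robot.read_camera('top')[:,:,::-1])
cv2.imwrite('pics/side3.png',robot.read_camera('side')[:,:,::-1])
sw()
"
```

```text
t 8.4 pos [0.6132 0.1009 0.0295] base [157.4 122.8  29.5] ypsi(base)deg -13.0 down [ 0.056 -0.027 -0.998] F [ 0.4 -0.6  0.7] op 0.0003 q [ 0.06  0.7   1.52 -0.04  0.87  0.33]
off 107 tray angle 70.4 contact x 168.5 tool rel 6.7
off 114 tray angle 72.8 contact x 163.8 tool rel 4.2
F in tool [-0.6  0.6  0.5]
t 8.5 pos [0.6132 0.1006 0.0293] base [157.4 122.5  29.3] ypsi(base)deg -13.0 down [ 0.056 -0.027 -0.998] F [0.9 0.5 0.1] op 0.0006 q [ 0.05  0.7   1.52 -0.04  0.87  0.33]
off 107 tray angle 70.3 contact x 168.4 tool rel 6.6
off 114 tray angle 72.7 contact x 163.7 tool rel 4.2
F in tool [-0.1  0.7 -0.7]
```

View pics/side3.png

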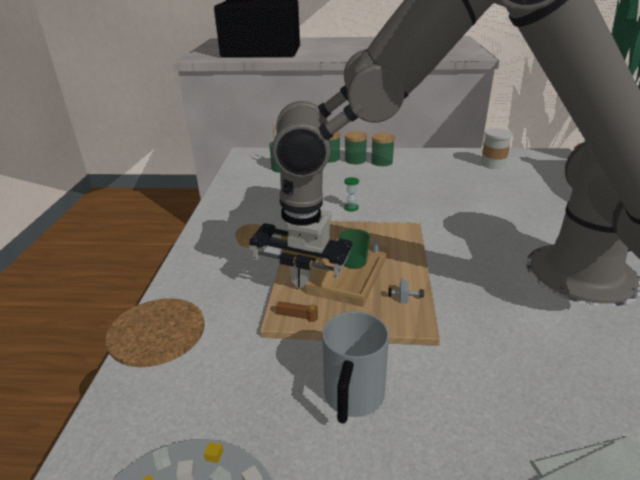

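View pics/top3.png

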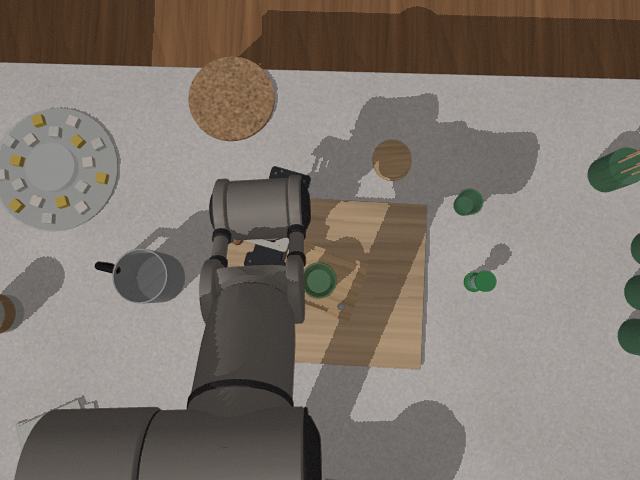

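The tray is at about 72° with the glass standing at top (320,281). Nothing else has been touched. I'm slowing down for the stop.

{"api": "play_rows", "payload": {"moves": [[[0,-0.0043,-0.0028,-0.5,-1],[0,-0.0043,-0.0028,-1,-1],[0,-0.0043,-0.0028,-1,-1],[0,-0.0043,-0.0028,-1,-1],[0,-0.0043,-0.0028,-1,-1],[0,-0.0043,-0.0028,-1,-1],[0,-0.0028,-0.0018,-1,-1],[0,-0.002,-0.001,-1,-1],[0,-0.001,0,0,-1],[0,0,0,0,-1]]]}}

```text
time: 9.5
tool_pos: [0.587, 0.128, 0.0284]
tool_rot: [1.281, 1.503, -0.404]
contact_force: [1.7, -0.2, 1.9]
opening: 0.0003
```

```bash
python3 -c "
from h import *
sw()
"
```

```text
t 9.5 pos [0.587  0.128  0.0284] base [130.4 149.1  28.4] ypsi(base)deg -4.9 down [ 0.062 -0.027 -0.998] F [ 1.7 -0.2  1.9] op 0.0003 q [ 0.1   0.67  1.59 -0.04  0.83  0.25]
off 107 tray angle 81.5 contact x 166.7 tool rel 3.6
off 114 tray angle 84.0 contact x 162.0 tool rel 1.1
F in tool [-1.7  1.9  0.1]
```

{"api": "play_rows", "payload": {"moves": [[[0,-0.0015,-0.001,-0.5,-1],[0,-0.0015,-0.001,-0.5,-1],[0,-0.0015,-0.001,-0.5,-1],[0,-0.0015,-0.001,-0.4,-1],[0,-0.0015,-0.001,-0.4,-1],[0,-0.0015,-0.001,-0.4,-1],[0,-0.0015,-0.001,-0.4,-1],[0,-0.001,-0.0005,0,-1],[0,-0.0005,0,0,-1],[0,0,0,0,-1]]]}}

```text
time: 10.5
tool_pos: [0.5763, 0.1368, 0.0283]
tool_rot: [1.242, 1.5, -0.385]
contact_force: [3.1, 0.1, 2.8]
opening: 0.0007
```

```bash
python3 -c "
from h import *
sw()
"
```

```text
t 10.5 pos [0.5763 0.1368 0.0283] base [119.5 157.6  28.3] ypsi(base)deg -1.6 down [ 0.066 -0.027 -0.997] F [3.1 0.1 2.8] op 0.0007 q [ 0.12  0.65  1.61 -0.05  0.81  0.21]
off 107 tray angle 85.6 contact x 166.4 tool rel 2.8
off 114 tray angle 88.0 contact x 161.6 tool rel 0.4
F in tool [-2.6  3.3 -0.2]
```

{"api": "play_rows", "payload": {"moves": [[[0,-0.0006,-0.0002,-0.2,-1],[0,-0.0006,-0.0002,-0.2,-1],[0,-0.0006,-0.0002,-0.2,-1],[0,-0.0006,-0.0002,-0.2,-1],[0,-0.0006,-0.0002,-0.2,-1],[0,-0.0006,-0.0002,0,-1],[0,-0.0006,0,0,-1],[0,-0.0006,0,0,-1],[0,-0.0006,0,0,-1],[0,-0.0006,0,0,-1]]]}}

```text
time: 11.5
tool_pos: [0.5725, 0.139, 0.0284]
tool_rot: [1.269, 1.495, -0.339]
contact_force: [6.2, 0.4, 0.9]
opening: 0.0004
```

```bash
python3 -c "
from h import *
sw()
"
```

```text
t 11.5 pos [0.5725 0.139  0.0284] base [115.7 159.8  28.4] ypsi(base)deg -0.5 down [ 0.071 -0.025 -0.997] F [6.2 0.4 0.9] op 0.0004 q [ 0.13  0.65  1.63 -0.05  0.8   0.2 ]
off 107 tray angle 86.9 contact x 165.7 tool rel 2.6
off 114 tray angle 89.4 contact x 161.0 tool rel 0.1
F in tool [-0.5  6.2 -0.6]
```

{"api": "play_rows", "payload": {"moves": [[[0,-0.0007,0,0,-1],[0,-0.0007,0,0,-1],[0,-0.0007,0,0,-1],[0,-0.0007,0,0,-1],[0,-0.0007,0,0,-1],[0,-0.0007,0,0,-1],[0,-0.0007,0,0,-1],[0,-0.0007,0,0,-1],[0,-0.0007,0,0,-1],[0,-0.0007,0,0,-1]]]}}

```text
time: 12.5
tool_pos: [0.5728, 0.139, 0.0287]
tool_rot: [1.34, 1.48, -0.268]
contact_force: [6.0, 0.1, 1.1]
opening: 0.0003
```

```bash
python3 -c "
from h import *
sw()
"
```

```text
t 12.5 pos [0.5728 0.139  0.0287] base [115.9 159.8  28.7] ypsi(base)deg -0.5 down [ 0.088 -0.024 -0.996] F [6.  0.1 1.1] op 0.0003 q [ 0.13  0.64  1.64 -0.05  0.77  0.2 ]
off 107 tray angle 86.9 contact x 165.9 tool rel 2.6
off 114 tray angle 89.3 contact x 161.1 tool rel 0.2
F in tool [-0.6  6.1 -0.3]
```

{"api": "play_rows", "payload": {"moves": [[[0,-0.001,0,0,-1],[0,-0.0012,0,0,-1],[0,-0.0012,0,0,-1],[0,-0.0012,0,0,-1],[0,-0.0012,0,0,-1],[0,-0.0012,0,0,-1],[0,-0.0012,0,0,-1],[0,-0.0012,0,0,-1],[0,-0.0012,0,0,-1],[0,-0.0012,0,0,-1]]]}}

```text
time: 13.5
tool_pos: [0.5731, 0.1391, 0.0292]
tool_rot: [1.416, 1.454, -0.193]
contact_force: [6.8, 0.1, 0.6]
opening: 0.0005
```

```bash
python3 -c "
from h import *
sw()
"
```

```text
t 13.5 pos [0.5731 0.1391 0.0292] base [116.2 159.8  29.2] ypsi(base)deg -0.5 down [ 0.115 -0.022 -0.993] F [6.8 0.1 0.6] op 0.0005 q [ 0.13  0.63  1.67 -0.05  0.73  0.2 ]
off 107 tray angle 86.8 contact x 166.1 tool rel 2.7
off 114 tray angle 89.2 contact x 161.4 tool rel 0.3
F in tool [ 0.2  6.9 -0.4]
```

{"api": "play_rows", "payload": {"moves": [[[0,-0.0015,0,0,-1],[0,-0.0018,0,0,-1],[0,-0.002,0,0,-1],[0,-0.0022,0,0,-1],[0,-0.0024,0,0,-1],[0,-0.0025,0,0,-1],[0,-0.0025,0,0,-1],[0,-0.0025,0,0,-1],[0,-0.0025,0,0,-1],[0,-0.0025,0,0,-1]]]}}

```text
time: 14.5
tool_pos: [0.5736, 0.1392, 0.031]
tool_rot: [1.494, 1.405, -0.115]
contact_force: [11.1, -0.2, -1.9]
opening: 0.0002
```

```bash
python3 -c "
from h import *
sw()
"
```

```text
t 14.5 pos [0.5736 0.1392 0.031 ] base [116.7 159.9  31. ] ypsi(base)deg -0.5 down [ 0.164 -0.019 -0.986] F [11.1 -0.2 -1.9] op 0.0002 q [ 0.13  0.61  1.71 -0.07  0.66  0.22]
off 107 tray angle 86.6 contact x 166.6 tool rel 2.9
off 114 tray angle 89.0 contact x 161.9 tool rel 0.4
F in tool [ 3.7 10.6 -0.2]
```

{"api": "play_rows", "payload": {"moves": [[[0,-0.0025,0,0,-1],[0,-0.0025,0,0,-1],[0,-0.0025,0,0,-1],[0,-0.0025,0,0,-1],[0,-0.0025,0,0,-1],[0,-0.0025,0,0,-1],[0,-0.0025,0,0,-1],[0,-0.0025,0,0,-1],[0,-0.0025,0,0,-1],[0,-0.0025,0,0,-1]]]}}

```text
time: 15.5
tool_pos: [0.5742, 0.1392, 0.0325]
tool_rot: [1.541, 1.35, -0.068]
contact_force: [10.7, -1.2, -2.7]
opening: 0.0005
```

```bash
python3 -c "
from h import *
sw()
"
```

```text
t 15.5 pos [0.5742 0.1392 0.0325] base [117.3 160.   32.5] ypsi(base)deg -0.6 down [ 0.218 -0.015 -0.976] F [10.7 -1.2 -2.7] op 0.0005 q [ 0.13  0.59  1.76 -0.08  0.58  0.23]
off 107 tray angle 86.4 contact x 167.1 tool rel 3.0
off 114 tray angle 88.8 contact x 162.4 tool rel 0.6
F in tool [5.  9.9 0.8]
```

{"api": "play_rows", "payload": {"moves": [[[0,0.002,0,0,-1],[0,0.006,0,0,-1],[0,0.01,0,0,-1],[0,0.01,0,0,-1],[-0.006,0.008,0,0,-1],[-0.02,0.006,0,0,-1],[-0.025,0.006,0,0,-1],[-0.02,0.004,0,0,-1],[0,0,0,0,-1],[0,0,0,0,-1]]]}}

```text
time: 16.5
tool_pos: [0.609, 0.1374, 0.1129]
tool_rot: [1.527, 1.367, -0.083]
contact_force: [-0.5, 1.2, -1.0]
opening: -0.0001
```

```bash
python3 -c "
from h import *
go((177,245),.08,0)
cv2.imwrite('pics/top4.png',robot.read_camera('top')[:,:,::-1])
cv2.imwrite('pics/side4.png',robot.read_camera('side')[:,:,::-1])
"
```

```text
t 16.5 pos [0.609  0.1374 0.1129] base [152.2 159.1 112.9] ypsi(base)deg -0.6 down [ 0.202 -0.017 -0.979] F [-0.5  1.2 -1. ] op -0.0001 q [ 0.12  0.53  1.58 -0.06  0.83  0.19]
tool shift mm [ 36.3  16.7 -86.5] turn deg (tool x) -0.6
```

View pics/side4.png

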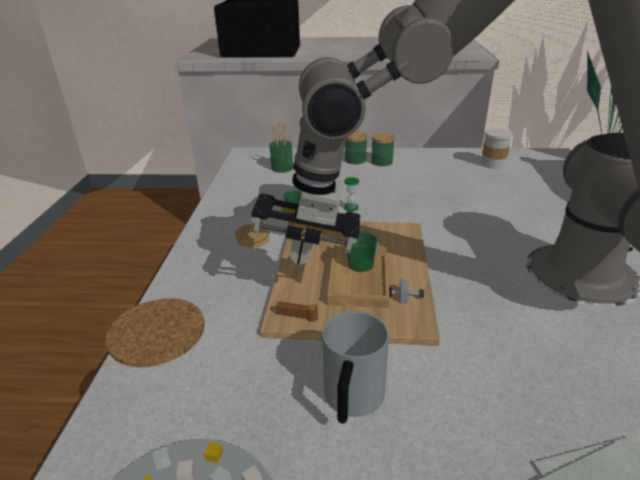

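View pics/top4.png

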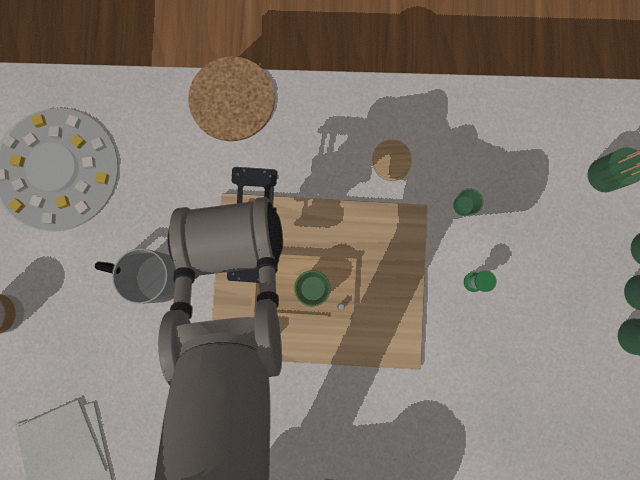

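The side picture shows the tray's long face at the rubber tip (390,291), with the glass upright at (362,252). The button is still open, from (312,313) to (278,308). Next I move behind it.

{"api": "play_rows", "payload": {"moves": [[[0,0.004,-0.014,0,-1],[0,0.004,-0.014,0,-1],[0,0.004,-0.014,0,-1],[0,0.004,-0.014,0,-1],[0,0.004,-0.012,0,-1],[0,0.002,-0.008,0,-1],[0,0,0,0,-1],[0.01,-0.002,0,0,-1],[0.012,-0.002,0,0,-1],[0,0,0,0,-1]]]}}

```text
time: 17.6
tool_pos: [0.6337, 0.2202, 0.0875]
tool_rot: [1.517, 1.374, -0.091]
contact_force: [-0.9, 0.2, -0.1]
opening: 0.0005
```

```bash
python3 -c "
from h import *
go((175,240),.032,0)
cv2.imwrite('pics/top5.png',robot.read_camera('top')[:,:,::-1])
cv2.imwrite('pics/side5.png',robot.read_camera('side')[:,:,::-1])
"
```

```text
t 17.6 pos [0.6337 0.2202 0.0875] base [174.6 242.6  87.5] ypsi(base)deg -0.5 down [ 0.195 -0.018 -0.981] F [-0.9  0.2 -0.1] op 0.0005 q [ 0.25  0.64  1.45 -0.09  0.87  0.34]
tool shift mm [ 54.5 -10.4   2. ] turn deg (tool x) -0.5
```

View pics/side5.png

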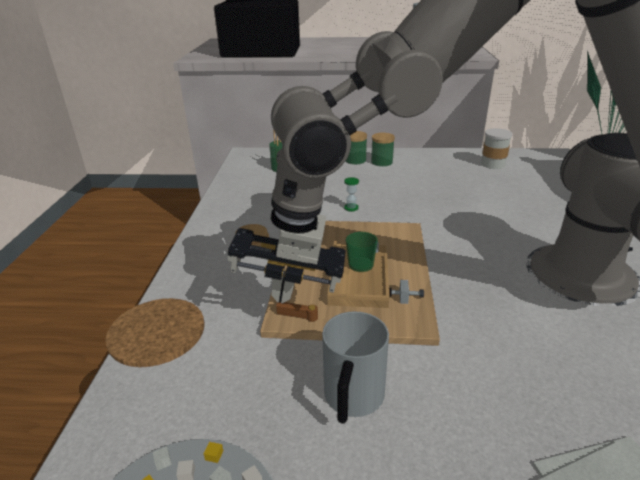

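The fingertips are at (282,303), just on the camera side of the button, and clear of the pitcher (355,322). I'll descend now.

{"api": "play_rows", "payload": {"moves": [[[0.008,-0.0015,0,0,-1],[0.012,-0.0025,0,0,-1],[0.012,-0.0025,0,0,-1],[0.01,-0.002,0,0,-1],[0.004,-0.001,0,0,-1],[0.002,0,0,0,-1],[0,0,0.003,0,-1],[0,0,0.003,0,-1],[0,0,0.003,0,-1],[0,0,0,0,-1]]]}}

```text
time: 18.7
tool_pos: [0.6351, 0.2093, 0.0367]
tool_rot: [1.523, 1.371, -0.087]
contact_force: [0.2, 0.1, -0.1]
opening: 0.0003
```

```bash
python3 -c "
from h import *
go((175,240),.032,0)
"
```

```text
t 18.7 pos [0.6351 0.2093 0.0367] base [176.3 231.7  36.7] ypsi(base)deg -0.6 down [ 0.198 -0.017 -0.98 ] F [ 0.2  0.1 -0.1] op 0.0003 q [ 0.23  0.7   1.5  -0.09  0.75  0.33]
tool shift mm [ 4.2 -2.3 -8.3] turn deg (tool x) -0.6
```

{"api": "play_rows", "payload": {"moves": [[[0.002,0.004,0,0,-1],[0.002,0.005,0,0,-1],[0.002,0.005,0,0,-1],[0.0015,0.003,0,0,-1],[0,0,0,0,-1],[0,0,0.003,0,-1],[0,0,0.004,0,-1],[0,0,0.004,0,-1],[0,0,0.003,0,-1],[0,0,0,0,-1]]]}}

```text
time: 19.7
tool_pos: [0.6547, 0.1941, 0.0333]
tool_rot: [1.532, 1.369, -0.078]
contact_force: [0.0, 0.8, -0.3]
opening: 0.0004
```

```bash
python3 -c "
from h import *
go((189,206),.032,0)
cv2.imwrite('pics/top6.png',robot.read_camera('top')[:,:,::-1])
cv2.imwrite('pics/side6.png',robot.read_camera('side')[:,:,::-1][150:400,180:480].repeat(2,0).repeat(2,1))
"
```

```text
t 19.7 pos [0.6547 0.1941 0.0333] base [196.3 217.1  33.3] ypsi(base)deg -0.6 down [ 0.2   -0.016 -0.98 ] F [ 0.   0.8 -0.3] op 0.0004 q [ 0.2   0.73  1.46 -0.08  0.76  0.29]
tool shift mm [-0.1 -7.3 11.2] turn deg (tool x) -0.6
```

View pics/side6.png

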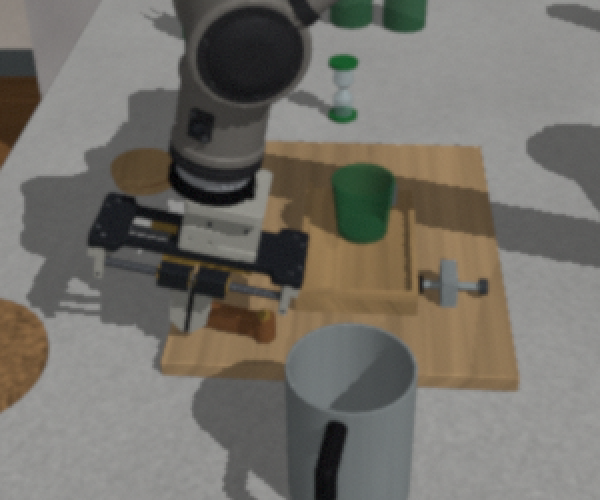

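The fingers sit against the far end of the button, at about (185,300) in the crop. The tray and glass are still. Now I push it round.

{"api": "play_rows", "payload": {"moves": [[[-0.0003,-0.0018,0.003,0,-1],[-0.0004,-0.0018,0.003,0,-1],[-0.0004,-0.0018,0.003,0,-1],[-0.0004,-0.0018,0.003,0,-1],[-0.0005,-0.0027,0.0046,0,-1],[-0.0005,-0.0027,0.0046,0,-1],[-0.0005,-0.0027,0.0046,0,-1],[-0.0007,-0.0037,0.0037,0,-1],[-0.0007,-0.0037,0.0037,0,-1],[-0.0007,-0.0037,0.0037,0,-1]]]}}

```text
time: 20.8
tool_pos: [0.6279, 0.1565, 0.0359]
tool_rot: [1.543, 1.36, -0.066]
contact_force: [2.0, 3.2, 2.6]
opening: 0.0004
```

```bash
python3 -c "
from h import *
go((155.7,174.4),.032,0)
cv2.imwrite('pics/top7.png',robot.read_camera('top')[:,:,::-1])
cv2.imwrite('pics/side7.png',robot.read_camera('side')[:,:,::-1][150:400,180:480].repeat(2,0).repeat(2,1))
"
```

```text
t 20.8 pos [0.6279 0.1565 0.0359] base [170.5 178.7  35.9] ypsi(base)deg -0.6 down [ 0.209 -0.014 -0.978] F [2.  3.2 2.6] op 0.0004 q [ 0.15  0.67  1.58 -0.07  0.69  0.24]
tool shift mm [  0.8 -15.3   4.5] turn deg (tool x) -0.6
```

View pics/side7.png

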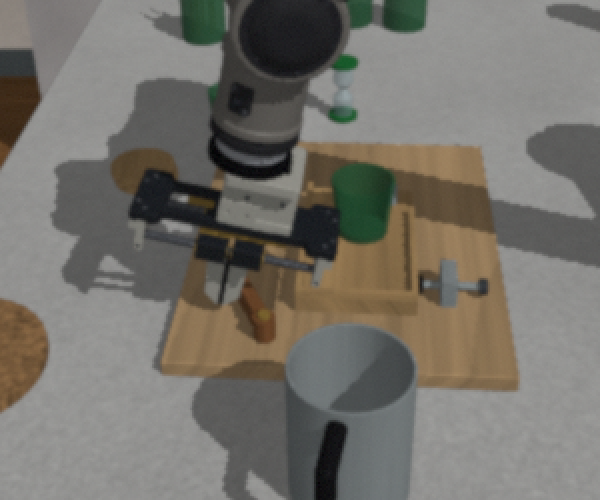

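The button is at about 1.1 rad and the tray is still on the stop. I keep going.

{"api": "play_rows", "payload": {"moves": [[[-0.0002,-0.0025,0.0016,0,-1],[-0.0002,-0.0025,0.0016,0,-1],[-0.0002,-0.0025,0.0016,0,-1],[-0.0002,-0.0025,0.0016,0,-1],[-0.0002,-0.0025,0.0016,0,-1],[-0.0002,-0.0025,0.0016,0,-1],[-0.0002,-0.0025,0.0016,0,-1],[-0.0002,-0.0025,0.0016,0,-1],[0,-0.001,0.001,0,-1],[0,0,0,0,-1]]]}}

```text
time: 21.9
tool_pos: [0.6063, 0.1436, 0.0351]
tool_rot: [1.552, 1.355, -0.057]
contact_force: [2.1, 3.5, 3.4]
opening: 0.0003
```

```bash
python3 -c "
from h import *
go((140,155),.032,0)
cv2.imwrite('pics/side8.png',robot.read_camera('side')[:,:,::-1][150:400,180:480].repeat(2,0).repeat(2,1))
"
```

```text
t 21.9 pos [0.6063 0.1436 0.0351] base [149.3 165.3  35.1] ypsi(base)deg -0.6 down [ 0.214 -0.012 -0.977] F [2.1 3.5 3.4] op 0.0003 q [ 0.13  0.63  1.66 -0.07  0.64  0.22]
tool shift mm [ 1.1 -9.7 10.3] turn deg (tool x) -0.6
```

View pics/side8.png

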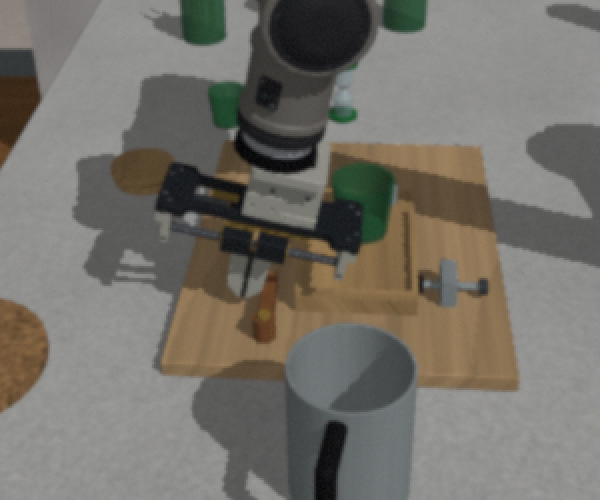

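{"api": "play_rows", "payload": {"moves": [[[0,-0.002,0.001,0,-1],[0,-0.002,0.001,0,-1],[0,-0.002,0.001,0,-1],[0,-0.002,0.001,0,-1],[0,-0.002,0.001,0,-1],[0,-0.0015,0.001,0,-1],[0,-0.001,0.0005,0,-1],[0,-0.0005,0,0,-1],[0,0,0,0,-1],[0,0,0,0,-1]]]}}

```text
time: 22.95
tool_pos: [0.5967, 0.1375, 0.0344]
tool_rot: [1.561, 1.345, -0.049]
contact_force: [2.2, 1.9, 5.2]
opening: 0.0003
```

```bash
python3 -c "
from h import *
go((131.5,151),.032,0)
cv2.imwrite('pics/side9.png',robot.read_camera('side')[:,:,::-1][150:400,180:480].repeat(2,0).repeat(2,1))
"
```

```text
t 22.95 pos [0.5967 0.1375 0.0344] base [139.8 159.   34.4] ypsi(base)deg -0.6 down [ 0.223 -0.011 -0.975] F [2.2 1.9 5.2] op 0.0003 q [ 0.12  0.61  1.7  -0.07  0.6   0.21]
tool shift mm [ 0.5 -8.6  8.1] turn deg (tool x) -0.6
```

View pics/side9.png

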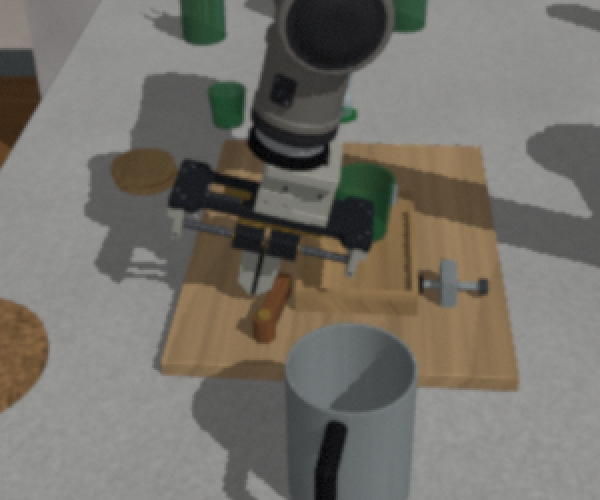

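The button is at about 1.75 rad, with its end close to the tray's edge at crop (290,280). I'll creep to contact while easing the downward load.

{"api": "play_rows", "payload": {"moves": [[[-0.001,-0.0012,0.0005,0,-1],[-0.0006,-0.0012,0.0005,0,-1],[-0.0005,-0.0012,0.0005,0,-1],[-0.0005,-0.0012,0.0005,0,-1],[-0.0004,-0.0012,0.0005,0,-1],[-0.0004,-0.0012,0.0005,0,-1],[-0.0004,-0.001,0,0,-1],[-0.0003,-0.001,0,0,-1],[-0.0003,-0.001,0,0,-1],[-0.0003,-0.001,0,0,-1]]]}}

```text
time: 24.0
tool_pos: [0.5872, 0.1328, 0.0374]
tool_rot: [1.555, 1.338, -0.054]
contact_force: [5.1, 1.1, 2.5]
opening: 0.0005
```

```bash
python3 -c "
from h import *
go((131.5,151),.032,0)
"
```

```text
t 24.0 pos [0.5872 0.1328 0.0374] base [130.5 154.   37.4] ypsi(base)deg -0.6 down [ 0.23  -0.013 -0.973] F [5.1 1.1 2.5] op 0.0005 q [ 0.12  0.59  1.74 -0.07  0.58  0.21]
tool shift mm [ 5.5 -0.2  3. ] turn deg (tool x) -0.6
```

{"api": "play_rows", "payload": {"moves": [[[0,-0.001,0,0,-1],[0,-0.001,0,0,-1],[0,-0.001,0,0,-1],[0,-0.001,0,0,-1],[0,-0.001,0,0,-1],[0,-0.001,0,0,-1],[0,-0.001,0,0,-1],[0,-0.001,0,0,-1],[0,-0.001,0,0,-1],[0,-0.001,0,0,-1]]]}}

```text
time: 25.0
tool_pos: [0.5847, 0.1314, 0.0388]
tool_rot: [1.558, 1.32, -0.052]
contact_force: [5.0, 1.1, 2.7]
opening: 0.0003
```

```bash
python3 -c "
from h import *
go((131.5,151),.032,0)
cv2.imwrite('pics/side10.png',robot.read_camera('side')[:,:,::-1][150:400,180:480].repeat(2,0).repeat(2,1))
"
```

```text
t 25.0 pos [0.5847 0.1314 0.0388] base [128.  152.5  38.8] ypsi(base)deg -0.7 down [ 0.247 -0.013 -0.969] F [5.  1.1 2.7] op 0.0003 q [ 0.12  0.58  1.76 -0.08  0.55  0.22]
tool shift mm [7.5 1.7 1.4] turn deg (tool x) -0.7
```

View pics/side10.png

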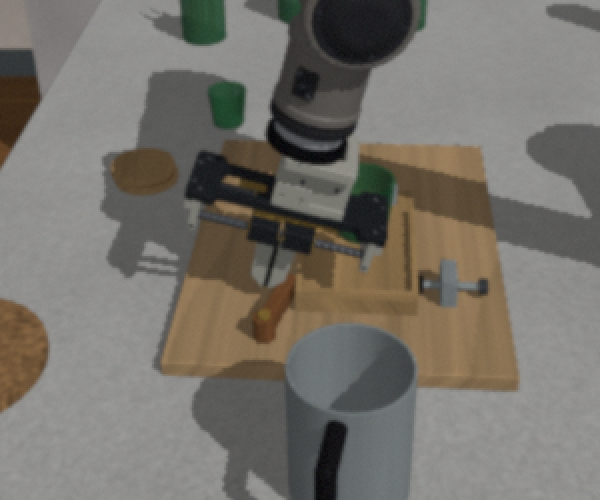

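The button's end now meets the tray's edge at crop (293,280). The fingers have crept up to z 39 mm, so I'll back off slightly, lower them, and then press.

{"api": "play_rows", "payload": {"moves": [[[0,0.002,0,0,-1],[0,0.002,0,0,-1],[0.002,-0.0005,0,0,-1],[0.003,-0.0005,0,0,-1],[0.002,-0.0005,0,0,-1],[0,0,0,0,-1],[0,-0.001,0,0,-1],[0,-0.001,0,0,-1],[0,-0.001,0,0,-1],[0,-0.001,0,0,-1]]]}}

```text
time: 26.05
tool_pos: [0.5888, 0.1299, 0.0364]
tool_rot: [1.556, 1.31, -0.054]
contact_force: [5.3, -0.4, 1.6]
opening: 0.0001
```

```bash
python3 -c "
from h import *
go((128,151),.032,0)
"
```

```text
t 26.05 pos [0.5888 0.1299 0.0364] base [132.2 151.1  36.4] ypsi(base)deg -0.6 down [ 0.257 -0.014 -0.966] F [ 5.3 -0.4  1.6] op 0.0001 q [ 0.11  0.59  1.76 -0.08  0.54  0.22]
tool shift mm [ 3.1 -5.2  0.1] turn deg (tool x) -0.6
```

{"api": "play_rows", "payload": {"moves": [[[0.0003,-0.0015,0,0,-1],[0.0003,-0.0018,0,0,-1],[0.0003,-0.002,0,0,-1],[0.0003,-0.002,0,0,-1],[0.0003,-0.0022,0,0,-1],[0.0003,-0.0022,0,0,-1],[0.0003,-0.0024,0,0,-1],[0.0003,-0.0024,0,0,-1],[0.0003,-0.0025,0,0,-1],[0.0003,-0.0025,0,0,-1]]]}}

```text
time: 27.05
tool_pos: [0.5889, 0.13, 0.0371]
tool_rot: [1.575, 1.265, -0.036]
contact_force: [7.0, -0.9, 4.7]
opening: 0.0004
```

```bash
python3 -c "
from h import *
go((128,151),.032,0)
cv2.imwrite('pics/side11.png',robot.read_camera('side')[:,:,::-1][150:400,180:480].repeat(2,0).repeat(2,1))
"
```

```text
t 27.05 pos [0.5889 0.13   0.0371] base [132.2 151.2  37.1] ypsi(base)deg -0.7 down [ 0.301 -0.011 -0.954] F [ 7.  -0.9  4.7] op 0.0004 q [ 0.11  0.58  1.8  -0.1   0.46  0.24]
tool shift mm [ 3.6 -5.6  0.3] turn deg (tool x) -0.7
```

View pics/side11.png

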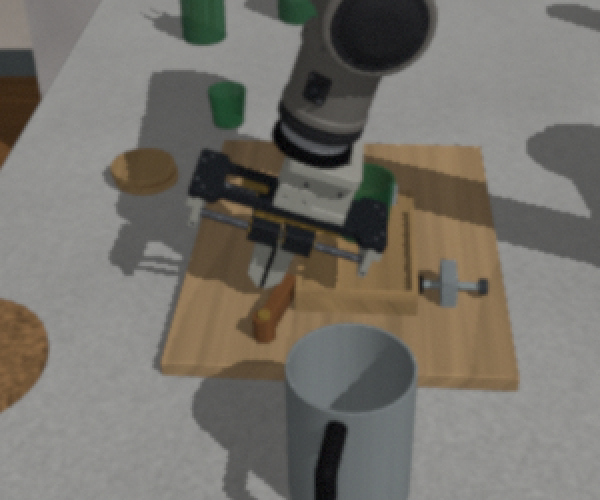

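{"api": "play_rows", "payload": {"moves": [[[-0.0004,-0.0028,0,0,-1],[-0.0005,-0.0032,0,0,-1],[-0.0006,-0.0035,0,0,-1],[-0.0006,-0.0037,0,0,-1],[-0.0006,-0.0037,0,0,-1],[-0.0006,-0.0037,0,0,-1],[-0.0006,-0.0037,0,0,-1],[-0.0006,-0.0037,0,0,-1],[-0.0006,-0.0037,0,0,-1],[-0.0006,-0.0037,0,0,-1]]]}}

```text
time: 28.1
tool_pos: [0.5769, 0.1308, 0.0437]
tool_rot: [1.595, 1.21, -0.018]
contact_force: [6.9, -0.5, 3.3]
opening: 0.001
```

```bash
python3 -c "
from h import *
go((128,151),.032,0)
"
```

```text
t 28.1 pos [0.5769 0.1308 0.0437] base [120.2 151.7  43.7] ypsi(base)deg -0.9 down [ 0.353 -0.006 -0.936] F [ 6.9 -0.5  3.3] op 0.001 q [ 0.12  0.54  1.88 -0.14  0.37  0.28]
tool shift mm [13.6  3.2  0.7] turn deg (tool x) -0.9
```

The fingers rode up the button's edge because the tool has tilted about 20° under load. I'll back off and look, then use a fast rise and a slow descent, which changed the tilt earlier.

{"api": "play_rows", "payload": {"moves": [[[0,0.003,0,0,-1],[0,0.008,0,0,-1],[0,0.01,0,0,-1],[-0.03,0.012,0,0,-1],[-0.047,0.017,0,0,-1],[-0.047,0.017,0,0,-1],[-0.047,0.017,0,0,-1],[-0.047,0.017,0,0,-1],[0,0,0,0,-1],[0,0,0,0,-1]]]}}

```text
time: 29.1
tool_pos: [0.5938, 0.1276, 0.2842]
tool_rot: [1.587, 1.238, -0.023]
contact_force: [-0.1, 0.6, -0.8]
opening: 0.0006
```

```bash
python3 -c "
from h import *
go((160,151),.032,0)
cv2.imwrite('pics/side12.png',robot.read_camera('side')[:,:,::-1][150:400,180:480].repeat(2,0).repeat(2,1))
"
```

```text
t 29.1 pos [0.5938 0.1276 0.2842] base [137.3 148.9 284.2] ypsi(base)deg -0.8 down [ 0.327 -0.008 -0.945] F [-0.1  0.6 -0.8] op 0.0006 q [ 0.11  0.28  1.5  -0.05  1.03  0.17]
tool shift mm [245.8 -60.9  -1. ] turn deg (tool x) -0.8
```

View pics/side12.png

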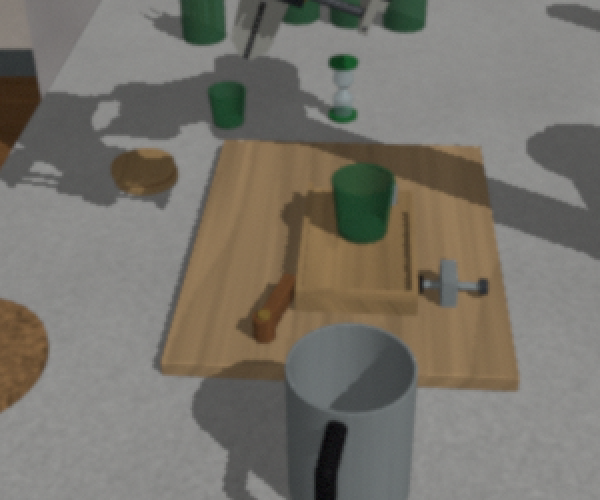

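The side view shows the job nearly done. The button's end is against the tray edge at crop (292,283), the tray is on the stop tip (421,286), and the glass is upright (362,203). The button press only read about 7 N, so I'll come back lower and press again.

{"api": "play_rows", "payload": {"moves": [[[0.01,0.004,0,0,-1],[0.018,-0.003,0,0,-1],[0.019,-0.003,0,0,-1],[0.019,-0.003,0,0,-1],[0.019,-0.006,0,0,-1],[0.019,-0.006,0,0,-1],[0.019,-0.006,0,0,-1],[0.019,-0.006,0,0,-1],[0.019,-0.006,0,0,-1],[0.01,-0.003,0,0,-1]]]}}

```text
time: 30.15
tool_pos: [0.6061, 0.126, 0.0798]
tool_rot: [1.575, 1.272, -0.035]
contact_force: [0.1, 0.6, -0.3]
opening: 0.0004
```

```bash
python3 -c "
from h import *
go((152,151),.031,0)
"
```

```text
t 30.15 pos [0.6061 0.126  0.0798] base [149.5 147.7  79.8] ypsi(base)deg -0.7 down [ 0.294 -0.01  -0.956] F [ 0.1  0.6 -0.3] op 0.0004 q [ 0.1   0.53  1.72 -0.07  0.6   0.2 ]
tool shift mm [ 47.3 -12.   -3.2] turn deg (tool x) -0.7
```

{"api": "play_rows", "payload": {"moves": [[[-0.038,0.012,0,0,-1],[-0.047,0.015,0,0,-1],[-0.047,0.015,0,0,-1],[-0.047,0.015,0,0,-1],[0,0,0,0,-1],[0.018,-0.004,0,0,-1],[0.019,-0.006,0,0,-1],[0.019,-0.006,0,0,-1],[0.019,-0.006,0,0,-1],[0.019,-0.006,0,0,-1]]]}}

```text
time: 31.15
tool_pos: [0.6064, 0.125, 0.1581]
tool_rot: [1.566, 1.294, -0.044]
contact_force: [0.8, 0.0, 0.5]
opening: 0.0005
```

```bash
python3 -c "
from h import *
go((152,151),.031,0)
"
```

```text
t 31.15 pos [0.6064 0.125  0.1581] base [149.9 146.7 158.1] ypsi(base)deg -0.6 down [ 0.273 -0.012 -0.962] F [0.8 0.  0.5] op 0.0005 q [ 0.1   0.44  1.61 -0.05  0.81  0.17]
tool shift mm [122.8 -32.8  -4.5] turn deg (tool x) -0.6
```

{"api": "play_rows", "payload": {"moves": [[[-0.047,0.014,0,0,-1],[-0.048,0.014,0,0,-1],[-0.048,0.014,0,0,-1],[0,0,0,0,-1],[0.024,-0.007,0,0,-1],[0.024,-0.007,0,0,-1],[0.024,-0.007,0,0,-1],[0.024,-0.007,0,0,-1],[0.024,-0.007,0,0,-1],[0.024,-0.007,0,0,-1]]]}}

```text
time: 32.15
tool_pos: [0.6007, 0.1239, 0.1374]
tool_rot: [1.553, 1.319, -0.056]
contact_force: [-0.1, -0.2, -0.7]
opening: 0.0006
```

```bash
python3 -c "
from h import *
go((152,151),.031,0)
"
```

```text
t 32.15 pos [0.6007 0.1239 0.1374] base [144.2 145.5 137.4] ypsi(base)deg -0.6 down [ 0.249 -0.014 -0.968] F [-0.1 -0.2 -0.7] op 0.0006 q [ 0.1   0.46  1.63 -0.05  0.8   0.17]
tool shift mm [104.9 -19.1  -6.1] turn deg (tool x) -0.6
```

{"api": "play_rows", "payload": {"moves": [[[-0.048,0.014,0,0,-1],[-0.048,0.014,0,0,-1],[-0.048,0.014,0,0,-1],[-0.048,0.014,0,0,-1],[0,0,0,0,-1],[0.04,-0.01,0,0,-1],[0.04,-0.01,0,0,-1],[0.04,-0.01,0,0,-1],[0.04,-0.01,0,0,-1],[0,0,0,0,-1]]]}}

```text
time: 33.15
tool_pos: [0.5989, 0.1224, 0.1459]
tool_rot: [1.528, 1.356, -0.081]
contact_force: [-1.2, 0.3, -0.8]
opening: 0.0003
```

```bash
python3 -c "
from h import *
go((152,151),.031,0)
"
```

```text
t 33.15 pos [0.5989 0.1224 0.1459] base [142.5 143.9 145.9] ypsi(base)deg -0.5 down [ 0.212 -0.017 -0.977] F [-1.2  0.3 -0.8] op 0.0003 q [ 0.1   0.47  1.59 -0.05  0.87  0.16]
tool shift mm [114.2 -15.2  -8.3] turn deg (tool x) -0.5
```

Fast vertical strokes in free air are straightening the tool (−0.037 rad per second), so I'll repeat them.

{"api": "play_rows", "payload": {"moves": [[[-0.048,0.011,0,0,-1],[-0.049,0.011,0,0,-1],[-0.049,0.011,0,0,-1],[-0.049,0.011,0,0,-1],[0,0,0,0,-1],[0.045,-0.007,0,0,-1],[0.045,-0.007,0,0,-1],[0.045,-0.007,0,0,-1],[0.04,-0.006,0,0,-1],[0,0,0,0,-1]]]}}

```text
time: 34.15
tool_pos: [0.6155, 0.1227, 0.1796]
tool_rot: [1.541, 1.343, -0.067]
contact_force: [0.2, -0.4, -0.5]
opening: 0.0004
```

{"api": "play_rows", "payload": {"moves": [[[-0.048,0.011,0,0,-1],[-0.049,0.01,0,0,-1],[-0.049,0.01,0,0,-1],[-0.049,0.01,0,0,-1],[0,0,0,0,-1],[0.045,-0.005,0,0,-1],[0.045,-0.005,0,0,-1],[0.045,-0.005,0,0,-1],[0.04,-0.005,0,0,-1],[0,0,0,0,-1]]]}}

```text
time: 35.15
tool_pos: [0.6385, 0.1236, 0.2308]
tool_rot: [1.567, 1.307, -0.041]
contact_force: [-1.2, -0.3, -0.2]
opening: 0.0005
```

```bash
python3 -c "
from h import *
go((152,151),.031,0)
"
```

```text
t 35.15 pos [0.6385 0.1236 0.2308] base [182.  146.2 230.8] ypsi(base)deg -0.5 down [ 0.26  -0.011 -0.965] F [-1.2 -0.3 -0.2] op 0.0005 q [ 0.09  0.43  1.41 -0.04  1.04  0.14]
tool shift mm [185.1 -81.1  -4.7] turn deg (tool x) -0.5
```

{"api": "play_rows", "payload": {"moves": [[[0.02,-0.01,0,0,-1],[0.02,-0.01,0,0,-1],[0.02,-0.01,0.001,0,-1],[0.02,-0.01,0.001,0,-1],[0.02,-0.01,0,0,-1],[0.02,-0.01,0,0,-1],[0.015,-0.005,0,0,-1],[0,0,0,0,-1],[0,0,0,0,-1],[0,0,0,0,-1]]]}}

```text
time: 36.15
tool_pos: [0.6298, 0.1251, 0.1172]
tool_rot: [1.586, 1.258, -0.021]
contact_force: [0.5, 0.2, 0.1]
opening: 0.0003
```

```bash
python3 -c "
from h import *
go((152,151),.031,0)
"
```

```text
t 36.15 pos [0.6298 0.1251 0.1172] base [173.3 147.4 117.2] ypsi(base)deg -0.6 down [ 0.308 -0.006 -0.952] F [0.5 0.2 0.1] op 0.0003 q [ 0.09  0.51  1.63 -0.06  0.69  0.17]
tool shift mm [ 75.4 -46.8  -3. ] turn deg (tool x) -0.6
```

That stopped working, and time matters more. The remaining tilt of about 17° is workable if I stay low and press slightly downward, so I'll go down gently.

{"api": "play_rows", "payload": {"moves": [[[0.008,-0.005,0,0,-1],[0.008,-0.005,0,0,-1],[0.008,-0.005,0,0,-1],[0.008,-0.005,0,0,-1],[0.008,-0.005,0,0,-1],[0.008,-0.005,0,0,-1],[0.008,-0.004,0,0,-1],[0.005,-0.003,0,0,-1],[0.002,0,0,0,-1],[0,0,0,0,-1]]]}}

```text
time: 37.15
tool_pos: [0.6135, 0.1262, 0.0414]
tool_rot: [1.587, 1.256, -0.02]
contact_force: [0.1, 0.9, -0.1]
opening: 0.0002
```

```bash
python3 -c "
from h import *
go((145,152),.030,0)
"
```

```text
t 37.15 pos [0.6135 0.1262 0.0414] base [157.  148.1  41.4] ypsi(base)deg -0.6 down [ 0.309 -0.006 -0.951] F [ 0.1  0.9 -0.1] op 0.0002 q [ 0.1   0.6   1.74 -0.08  0.49  0.2 ]
tool shift mm [  7.1 -14.9  -3.8] turn deg (tool x) -0.6
```

{"api": "play_rows", "payload": {"moves": [[[0.004,-0.003,-0.001,0,-1],[0.003,-0.004,-0.001,0,-1],[0.0015,-0.004,-0.001,0,-1],[0.0005,-0.003,0,0,-1],[0,-0.002,0,0,-1],[0,-0.002,0,0,-1],[0,-0.0015,0,0,-1],[0,-0.001,0,0,-1],[0,-0.001,0,0,-1],[0,-0.001,0,0,-1]]]}}

```text
time: 38.15
tool_pos: [0.5959, 0.1305, 0.0269]
tool_rot: [1.59, 1.25, -0.018]
contact_force: [3.1, -0.1, -1.2]
opening: 0.0002
```

```bash
python3 -c "
from h import *
go((134,152),.030,0)
"
```

```text
t 38.15 pos [0.5959 0.1305 0.0269] base [139.3 151.9  26.9] ypsi(base)deg -0.6 down [ 0.315 -0.006 -0.949] F [ 3.1 -0.1 -1.2] op 0.0002 q [ 0.11  0.6   1.8  -0.1   0.42  0.23]
tool shift mm [-4.6 -4.1 -0.1] turn deg (tool x) -0.6
```

{"api": "play_rows", "payload": {"moves": [[[-0.0003,-0.002,0,0,-1],[-0.0003,-0.0025,0,0,-1],[-0.0002,-0.003,0,0,-1],[0,-0.0032,0,0,-1],[0,-0.0034,0,0,-1],[0,-0.0035,0,0,-1],[0,-0.0035,0,0,-1],[0,-0.0035,0,0,-1],[0,-0.0035,0,0,-1],[0,-0.0035,0,0,-1]]]}}

```text
time: 39.15
tool_pos: [0.5947, 0.1307, 0.0316]
tool_rot: [1.612, 1.185, 0.0]
contact_force: [9.6, -2.5, -1.1]
opening: 0.0002
```

```bash
python3 -c "
from h import *
go((134,152),.030,0)
"
```

```text
t 39.15 pos [0.5947 0.1307 0.0316] base [138.  152.1  31.6] ypsi(base)deg -0.9 down [ 0.376  0.    -0.927] F [ 9.6 -2.5 -1.1] op 0.0002 q [ 0.11  0.58  1.86 -0.13  0.32  0.27]
tool shift mm [-0.  -4.3  0.2] turn deg (tool x) -0.9
```

The press read 9.6 N (0.5 s or so), but joint 5 is near its limit at 0.32 rad. I'll release and straighten the tool with the strokes that worked. Then I'll make one firmer press.

{"api": "play_rows", "payload": {"moves": [[[0,0.002,0,0,-1],[0,0.006,0,0,-1],[0,0.01,0,0,-1],[-0.03,0.01,0,0,-1],[-0.047,0.014,0,0,-1],[-0.047,0.014,0,0,-1],[-0.047,0.014,0,0,-1],[-0.047,0.014,0,0,-1],[0,0,0,0,-1],[0,0,0,0,-1]]]}}

```text
time: 40.15
tool_pos: [0.5919, 0.1275, 0.2742]
tool_rot: [1.615, 1.193, 0.005]
contact_force: [-0.4, 0.6, -0.7]
opening: 0.0002
```

```bash
python3 -c "
from h import *
go((150,151),.08,0)
cv2.imwrite('pics/side13.png',robot.read_camera('side')[:,:,::-1][150:400,180:480].repeat(2,0).repeat(2,1))
"
```

```text
t 40.15 pos [0.5919 0.1275 0.2742] base [135.4 148.8 274.2] ypsi(base)deg -0.9 down [ 0.369  0.002 -0.929] F [-0.4  0.6 -0.7] op 0.0002 q [ 0.11  0.26  1.57 -0.05  0.94  0.16]
tool shift mm [186.  -58.    0.9] turn deg (tool x) -0.9
```

View pics/side13.png

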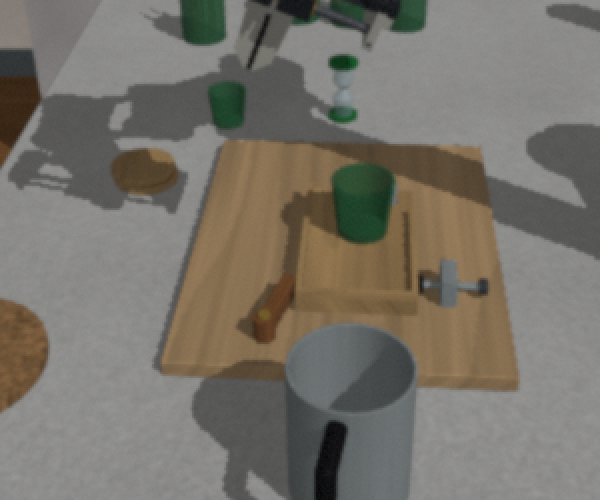

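The board is unchanged: the button holds the tray's edge at crop (292,283) and the glass is upright. I repeat the straightening descent.

{"api": "play_rows", "payload": {"moves": [[[0.01,0.004,0,0,-1],[0.018,-0.004,0,0,-1],[0.019,-0.004,0,0,-1],[0.019,-0.005,0,0,-1],[0.019,-0.007,0,0,-1],[0.019,-0.007,0,0,-1],[0.019,-0.007,0,0,-1],[0.019,-0.007,0,0,-1],[0.014,-0.005,0,0,-1],[0,0,0,0,-1]]]}}

```text
time: 41.2
tool_pos: [0.6048, 0.1282, 0.084]
tool_rot: [1.608, 1.226, -0.002]
contact_force: [0.2, -0.2, 0.0]
opening: 0.0004
```

```bash
python3 -c "
from h import *
go((150,151),.08,0)
"
```

```text
t 41.2 pos [0.6048 0.1282 0.084 ] base [148.2 149.8  84. ] ypsi(base)deg -0.8 down [ 0.338 -0.001 -0.941] F [ 0.2 -0.2  0. ] op 0.0004 q [ 0.1   0.51  1.76 -0.07  0.53  0.2 ]
tool shift mm [ 4.4  0.3 -1.1] turn deg (tool x) -0.8
```

{"api": "play_rows", "payload": {"moves": [[[-0.045,0.014,0,0,-1],[-0.047,0.015,0,0,-1],[-0.047,0.015,0,0,-1],[-0.03,0.01,0,0,-1],[0,0,0,0,-1],[0.035,-0.011,0,0,-1],[0.035,-0.011,0,0,-1],[0.035,-0.011,0,0,-1],[0.035,-0.011,0,0,-1],[0,0,0,0,-1]]]}}

```text
time: 42.2
tool_pos: [0.6015, 0.1272, 0.1074]
tool_rot: [1.606, 1.242, -0.003]
contact_force: [-0.6, -0.7, -0.3]
opening: 0.0002
```

```bash
python3 -c "
from h import *
go((150,151),.08,0)
"
```

```text
t 42.2 pos [0.6015 0.1272 0.1074] base [144.9 148.7 107.4] ypsi(base)deg -0.7 down [ 0.323 -0.001 -0.946] F [-0.6 -0.7 -0.3] op 0.0002 q [ 0.1   0.48  1.73 -0.06  0.6   0.18]
tool shift mm [27.6 -4.1 -2. ] turn deg (tool x) -0.7
```

{"api": "play_rows", "payload": {"moves": [[[-0.048,0.015,0,0,-1],[-0.048,0.015,0,0,-1],[-0.048,0.015,0,0,-1],[-0.048,0.015,0,0,-1],[0,0,0,0,-1],[0.042,-0.012,0,0,-1],[0.042,-0.012,0,0,-1],[0.042,-0.012,0,0,-1],[0.042,-0.012,0,0,-1],[0,0,0,0,-1]]]}}

```text
time: 43.2
tool_pos: [0.6079, 0.1274, 0.1461]
tool_rot: [1.612, 1.231, 0.004]
contact_force: [-0.5, 0.7, -0.0]
opening: 0.0002
```

```bash
python3 -c "
from h import *
go((150,151),.08,0)
"
```

```text
t 43.2 pos [0.6079 0.1274 0.1461] base [151.4 149.1 146.1] ypsi(base)deg -0.7 down [ 0.333  0.001 -0.943] F [-0.5  0.7 -0. ] op 0.0002 q [ 0.1   0.43  1.68 -0.05  0.69  0.17]
tool shift mm [ 61.9 -23.3  -1. ] turn deg (tool x) -0.7
```

{"api": "play_rows", "payload": {"moves": [[[0.012,0.004,0,0,-1],[0.018,0.001,0,0,-1],[0.018,0.001,0,0,-1],[0.018,0.001,0,0,-1],[0.006,0,0,0,-1],[0,0,0,0,-1],[0,-0.003,0,0,-1],[0,-0.004,0,0,-1],[0.002,-0.005,0,0,-1],[0.002,-0.005,0,0,-1]]]}}

```text
time: 44.2
tool_pos: [0.635, 0.1287, 0.0816]
tool_rot: [1.618, 1.208, 0.01]
contact_force: [0.2, -0.0, -0.7]
opening: 0.0004
```

```bash
python3 -c "
from h import *
go((145,152),.028,0)
"
```

```text
t 44.2 pos [0.635  0.1287 0.0816] base [178.3 151.2  81.6] ypsi(base)deg -0.8 down [ 0.355  0.004 -0.935] F [ 0.2 -0.  -0.7] op 0.0004 q [ 0.1   0.55  1.7  -0.06  0.53  0.18]
tool shift mm [ 38.3 -50.2   0.4] turn deg (tool x) -0.8
```

Time is 44 s. Free strokes aren't reliable, so I'll use a fixed thing instead. A gentle +x push on the turn-button's pivot boss, which cannot move, should straighten the tool. Then I make the final press.

{"api": "play_rows", "payload": {"moves": [[[-0.003,-0.01,-0.008,0,-1],[-0.005,-0.014,-0.01,0,-1],[-0.005,-0.014,-0.01,0,-1],[-0.005,-0.014,-0.01,0,-1],[-0.005,-0.014,-0.01,0,-1],[-0.004,-0.01,-0.008,0,-1],[-0.002,-0.006,-0.004,0,-1],[0,0,0,0,-1],[0,0,0,0,-1],[0,0,0,0,-1]]]}}

```text
time: 45.2
tool_pos: [0.5405, 0.1968, 0.0806]
tool_rot: [1.62, 1.209, 0.014]
contact_force: [0.7, -0.7, 0.6]
opening: 0.0006
```

```bash
python3 -c "
from h import *
go((78,217),.036,0)
cv2.imwrite('pics/side14.png',robot.read_camera('side')[:,:,::-1][150:400,180:480].repeat(2,0).repeat(2,1))
"
```

```text
t 45.2 pos [0.5405 0.1968 0.0806] base [ 82.1 216.7  80.6] ypsi(base)deg -0.7 down [ 0.354  0.005 -0.935] F [ 0.7 -0.7  0.6] op 0.0006 q [ 0.26  0.46  1.88 -0.2   0.45  0.47]
tool shift mm [ 40.3 -19.6   0.5] turn deg (tool x) -0.7
```

View pics/side14.png

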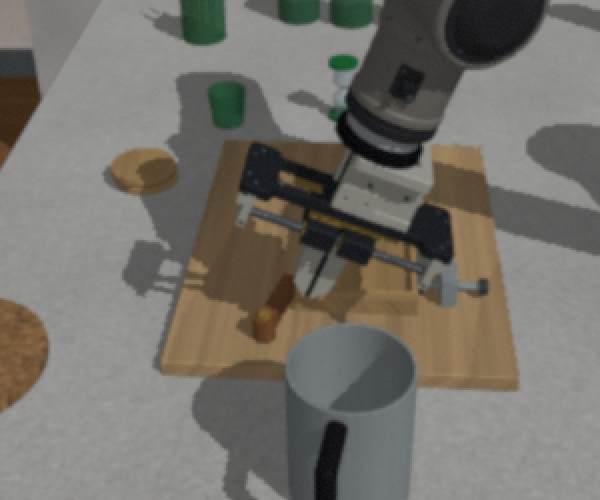

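The fingers hang at crop (312,293), left of the boss (264,315) and clear of the tray and pitcher. Descending slowly.

{"api": "play_rows", "payload": {"moves": [[[0.005,-0.002,0,0,-1],[0.007,-0.003,0,0,-1],[0.007,-0.003,0,0,-1],[0.007,-0.003,0,0,-1],[0.005,-0.001,0,0,-1],[0.002,0.001,0,0,-1],[0,0.001,0,0,-1],[0,0.001,0,0,-1],[0,0.001,0,0,-1],[0,0.001,0,0,-1]]]}}

```text
time: 46.25
tool_pos: [0.5471, 0.196, 0.0434]
tool_rot: [1.62, 1.21, 0.011]
contact_force: [-0.3, -0.0, 0.6]
opening: 0.0003
```

```bash
python3 -c "
from h import *
go((90,215),.036,0)
"
```

```text
t 46.25 pos [0.5471 0.196  0.0434] base [ 88.7 216.   43.4] ypsi(base)deg -0.8 down [ 0.353  0.004 -0.935] F [-0.3 -0.   0.6] op 0.0003 q [ 0.26  0.53  1.9  -0.24  0.37  0.51]
tool shift mm [ 7.4 -1.4  1.1] turn deg (tool x) -0.8
```

{"api": "play_rows", "payload": {"moves": [[[0.004,-0.002,0,0,-1],[0.004,-0.002,0,0,-1],[0.003,-0.001,0,0,-1],[0.001,0,0,0,-1],[0.0005,0.0015,0,0,-1],[0.0005,0.0015,0,0,-1],[0.0005,0.0015,0,0,-1],[0.0005,0.0015,0,0,-1],[0.0005,0.0015,0,0,-1],[0.0005,0.0015,0,0,-1]]]}}

```text
time: 47.25
tool_pos: [0.5573, 0.196, 0.0303]
tool_rot: [1.621, 1.208, 0.012]
contact_force: [-0.0, 0.8, -0.1]
opening: 0.0007
```

```bash
python3 -c "
from h import *
go((90,215),.030,0)
"
```

```text
t 47.25 pos [0.5573 0.196  0.0303] base [ 98.9 216.3  30.3] ypsi(base)deg -0.8 down [ 0.355  0.004 -0.935] F [-0.   0.8 -0.1] op 0.0007 q [ 0.25  0.57  1.88 -0.25  0.35  0.51]
tool shift mm [-2.9 -8.4  1.4] turn deg (tool x) -0.8
```

{"api": "play_rows", "payload": {"moves": [[[0.0003,0.002,0,0,-1],[0.0003,0.002,0,0,-1],[0.0003,0.002,0,0,-1],[0.0003,0.002,0,0,-1],[0.0003,0.002,0,0,-1],[0.0003,0.002,0,0,-1],[0.0003,0.0025,0,0,-1],[0.0003,0.0025,0,0,-1],[0.0003,0.0025,0,0,-1],[0.0003,0.0025,0,0,-1]]]}}

```text
time: 48.25
tool_pos: [0.5634, 0.1956, 0.0311]
tool_rot: [1.602, 1.239, -0.005]
contact_force: [-11.0, 1.7, 7.6]
opening: 0.0004
```

```bash
python3 -c "
from h import *
go((90,215),.030,0)
cv2.imwrite('pics/side15.png',robot.read_camera('side')[:,:,::-1][150:400,180:480].repeat(2,0).repeat(2,1))
"
```

```text
t 48.25 pos [0.5634 0.1956 0.0311] base [105.  216.1  31.1] ypsi(base)deg -0.6 down [ 0.326 -0.001 -0.946] F [-11.    1.7   7.6] op 0.0004 q [ 0.25  0.58  1.84 -0.21  0.41  0.46]
tool shift mm [ -3.8 -14.5   1.2] turn deg (tool x) -0.6
```

View pics/side15.png

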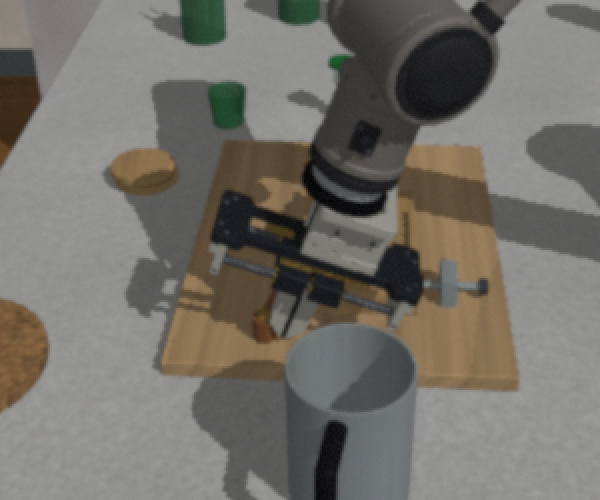

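The fingers press the fixed boss at crop (265,325) and the tilt is falling. I'll continue.

{"api": "play_rows", "payload": {"moves": [[[0,0.003,0,0,-1],[0,0.003,0,0,-1],[0,0.003,0,0,-1],[0,0.003,0,0,-1],[0,0.003,0,0,-1],[0,0.003,0,0,-1],[0,0.003,0,0,-1],[0,0.003,0,0,-1],[0,0.003,0,0,-1],[0,0.003,0,0,-1]]]}}

```text
time: 49.3
tool_pos: [0.5628, 0.1954, 0.0317]
tool_rot: [1.562, 1.297, -0.041]
contact_force: [-10.7, 1.9, 6.7]
opening: 0.0004
```

```bash
python3 -c "
from h import *
go((90,215),.030,0)
"
```

```text
t 49.3 pos [0.5628 0.1954 0.0317] base [104.4 215.9  31.7] ypsi(base)deg -0.3 down [ 0.27  -0.011 -0.963] F [-10.7   1.9   6.7] op 0.0004 q [ 0.25  0.59  1.79 -0.16  0.51  0.41]
tool shift mm [ -2.3 -14.3   0.9] turn deg (tool x) -0.3
```

{"api": "play_rows", "payload": {"moves": [[[0,0.003,0,0,-1],[0,0.0035,0,0,-1],[0,0.0035,0,0,-1],[0,0.0035,0,0,-1],[0,0.0035,0,0,-1],[0,0.0035,0,0,-1],[0,0.0035,0,0,-1],[0,0.0035,0,0,-1],[0,0.0035,0,0,-1],[0,0.0035,0,0,-1]]]}}

```text
time: 50.3
tool_pos: [0.5622, 0.1953, 0.0322]
tool_rot: [1.496, 1.366, -0.104]
contact_force: [-12.5, 1.8, 8.1]
opening: 0.0005
```

{"api": "play_rows", "payload": {"moves": [[[0,0.0035,0,0,-1],[0,0.0035,0,0,-1],[0,-0.002,0,0,-1],[0,-0.006,0,0,-1],[0,-0.008,0,0,-1],[-0.008,-0.002,0,0,-1],[-0.012,0.002,0,0,-1],[-0.012,0.002,0,0,-1],[-0.01,0.002,0,0,-1],[0,0,0,0,-1]]]}}

```text
time: 51.3
tool_pos: [0.5418, 0.1971, 0.0762]
tool_rot: [1.485, 1.377, -0.115]
contact_force: [-0.2, -0.4, 0.1]
opening: 0.0004
```

```bash
python3 -c "
from h import *
go((155,152),.08,0)
cv2.imwrite('pics/side16.png',robot.read_camera('side')[:,:,::-1][150:400,180:480].repeat(2,0).repeat(2,1))
"
```

```text
t 51.3 pos [0.5418 0.1971 0.0762] base [ 83.3 217.   76.2] ypsi(base)deg 0.0 down [ 0.191 -0.022 -0.981] F [-0.2 -0.4  0.1] op 0.0004 q [ 0.25  0.52  1.73 -0.11  0.71  0.36]
tool shift mm [11.1 71.  64.8] turn deg (tool x) 0.0
```

View pics/side16.png

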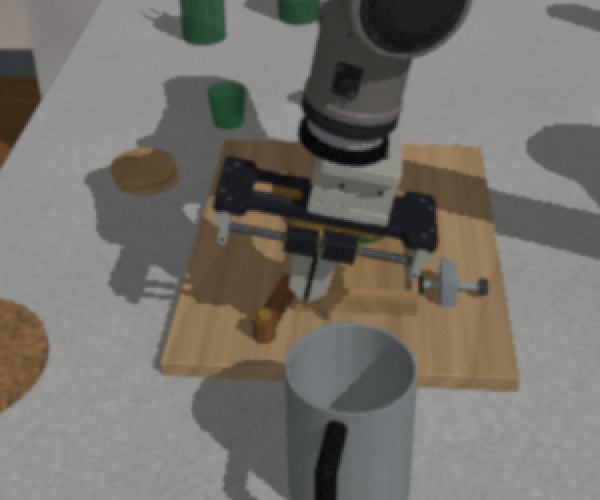

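The tilt is down to 0.19 rad, and the button still lies against the tray (crop 285,290). Going back to its pushed side.

{"api": "play_rows", "payload": {"moves": [[[0.001,0.009,0.007,0,-1],[0.002,0.013,0.011,0,-1],[0.002,0.013,0.011,0,-1],[0.002,0.013,0.011,0,-1],[0.002,0.013,0.011,0,-1],[0.002,0.01,0.008,0,-1],[0.001,0.004,0.004,0,-1],[0.005,-0.001,0,0,-1],[0.009,-0.002,0,0,-1],[0.009,-0.002,0,0,-1]]]}}

```text
time: 52.35
tool_pos: [0.6197, 0.1256, 0.052]
tool_rot: [1.478, 1.38, -0.122]
contact_force: [0.3, 0.1, -0.1]
opening: 0.0004
```

```bash
python3 -c "
from h import *
go((140,155),.030,0)
"
```

```text
t 52.35 pos [0.6197 0.1256 0.052 ] base [163.1 147.7  52. ] ypsi(base)deg 0.0 down [ 0.188 -0.023 -0.982] F [ 0.3  0.1 -0.1] op 0.0004 q [ 0.1   0.63  1.6  -0.06  0.73  0.17]
tool shift mm [ 17.1 -26.9  -7.6] turn deg (tool x) 0.0
```

{"api": "play_rows", "payload": {"moves": [[[0.006,-0.003,-0.001,0,-1],[0.006,-0.004,-0.001,0,-1],[0.004,-0.005,-0.001,0,-1],[0.001,-0.005,-0.001,0,-1],[0,-0.004,-0.001,0,-1],[-0.0003,-0.002,0,0,-1],[-0.0003,-0.002,0,0,-1],[-0.0003,-0.0015,0,0,-1],[-0.0003,-0.0015,0,0,-1],[-0.0003,-0.0015,0,0,-1]]]}}

```text
time: 53.35
tool_pos: [0.593, 0.133, 0.0292]
tool_rot: [1.483, 1.375, -0.115]
contact_force: [5.1, -0.7, -0.8]
opening: 0.0006
```

```bash
python3 -c "
from h import *
go((132,155),.030,0)
"
```

```text
t 53.35 pos [0.593  0.133  0.0292] base [136.3 154.3  29.2] ypsi(base)deg 0.2 down [ 0.193 -0.022 -0.981] F [ 5.1 -0.7 -0.8] op 0.0006 q [ 0.12  0.63  1.69 -0.08  0.64  0.2 ]
tool shift mm [-1.6 -4.1 -0.7] turn deg (tool x) 0.2
```

{"api": "play_rows", "payload": {"moves": [[[0,-0.0018,0,0,-1],[0,-0.0022,0,0,-1],[0,-0.0026,0,0,-1],[0,-0.003,0,0,-1],[0,-0.0032,0,0,-1],[0,-0.0034,0,0,-1],[0,-0.0034,0,0,-1],[0,-0.0034,0,0,-1],[0,-0.0034,0,0,-1],[0,-0.0034,0,0,-1]]]}}

```text
time: 54.35
tool_pos: [0.5906, 0.1326, 0.0356]
tool_rot: [1.534, 1.315, -0.068]
contact_force: [5.2, 0.1, 3.4]
opening: 0.0008
```

```bash
python3 -c "
from h import *
go((132,155),.030,0)
"
```

```text
t 54.35 pos [0.5906 0.1326 0.0356] base [134.  153.8  35.6] ypsi(base)deg -0.1 down [ 0.253 -0.017 -0.967] F [5.2 0.1 3.4] op 0.0008 q [ 0.12  0.6   1.75 -0.09  0.55  0.22]
tool shift mm [ 4.9 -3.3 -1.2] turn deg (tool x) -0.1
```

The fingers crept up again (29 to 36 mm). I'll lower them and press once more with a downward component.

{"api": "play_rows", "payload": {"moves": [[[0,0.002,0,0,-1],[0.003,0.001,0,0,-1],[0.004,-0.001,0,0,-1],[0.001,-0.002,0,0,-1],[0.0005,-0.0025,0,0,-1],[0.001,-0.003,0,0,-1],[0.001,-0.0034,0,0,-1],[0.0012,-0.0036,0,0,-1],[0.0012,-0.0036,0,0,-1],[0.0012,-0.0036,0,0,-1]]]}}

```text
time: 55.35
tool_pos: [0.5945, 0.1324, 0.0292]
tool_rot: [1.556, 1.27, -0.047]
contact_force: [4.9, -3.2, 8.8]
opening: 0.0004
```

```bash
python3 -c "
from h import *
go((132,155),.030,0)
"
```

```text
t 55.35 pos [0.5945 0.1324 0.0292] base [137.8 153.7  29.2] ypsi(base)deg -0.2 down [ 0.296 -0.014 -0.955] F [ 4.9 -3.2  8.8] op 0.0004 q [ 0.12  0.6   1.78 -0.11  0.46  0.24]
tool shift mm [-2.5 -5.3 -1.2] turn deg (tool x) -0.2
```

{"api": "play_rows", "payload": {"moves": [[[0,-0.0036,0,0,-1],[-0.0002,-0.0038,0,0,-1],[-0.0002,-0.004,0,0,-1],[0,-0.0042,0,0,-1],[0,-0.0042,0,0,-1],[0,-0.0042,0,0,-1],[0,-0.0042,0,0,-1],[0,-0.0042,0,0,-1],[0,-0.0042,0,0,-1],[0,-0.0042,0,0,-1]]]}}

```text
time: 56.35
tool_pos: [0.5946, 0.1325, 0.0324]
tool_rot: [1.593, 1.185, -0.015]
contact_force: [12.3, -3.6, -2.2]
opening: 0.0005
```

```bash
python3 -c "
from h import *
go((132,155),.030,0)
"
```

```text
t 56.35 pos [0.5946 0.1325 0.0324] base [137.9 153.9  32.4] ypsi(base)deg -0.6 down [ 0.376 -0.006 -0.927] F [12.3 -3.6 -2.2] op 0.0005 q [ 0.12  0.58  1.86 -0.16  0.33  0.3 ]
tool shift mm [ 0.  -6.4 -1. ] turn deg (tool x) -0.6
```

The tool reads 12.3 N through the button with the tray not moving. Now I release and retreat.

{"api": "play_rows", "payload": {"moves": [[[0,0.002,0,0,-1],[0,0.006,0,0,-1],[0,0.01,0,0,-1],[-0.01,0.012,0,0,-1],[-0.025,0.014,0,0,-1],[-0.03,0.012,0,0,-1],[-0.03,0.012,0,0,-1],[-0.03,0.012,0,0,-1],[-0.015,0.005,0,0,-1],[0,0,0,0,-1]]]}}

```text
time: 57.35
tool_pos: [0.6215, 0.1308, 0.1966]
tool_rot: [1.594, 1.2, -0.012]
contact_force: [0.6, -0.0, -1.0]
opening: 0.0006
```

```bash
python3 -c "
from h import *
st()
s=robot.read_camera('side')[:,:,::-1]; cv2.imwrite('pics/side17.png',cv2.resize(s[190:350,250:450],None,fx=4,fy=3.7)[:590,:800]); cv2.imwrite('pics/side18.png',s)
cv2.imwrite('pics/top17.png',robot.read_camera('top')[:,:,::-1])
"
```

```text
t 57.35 pos [0.6215 0.1308 0.1966] base [164.9 152.9 196.6] ypsi(base)deg -0.5 down [ 0.362 -0.004 -0.932] F [ 0.6 -0.  -1. ] op 0.0006 q [ 0.11  0.39  1.61 -0.06  0.78  0.18]
```

View pics/side17.png

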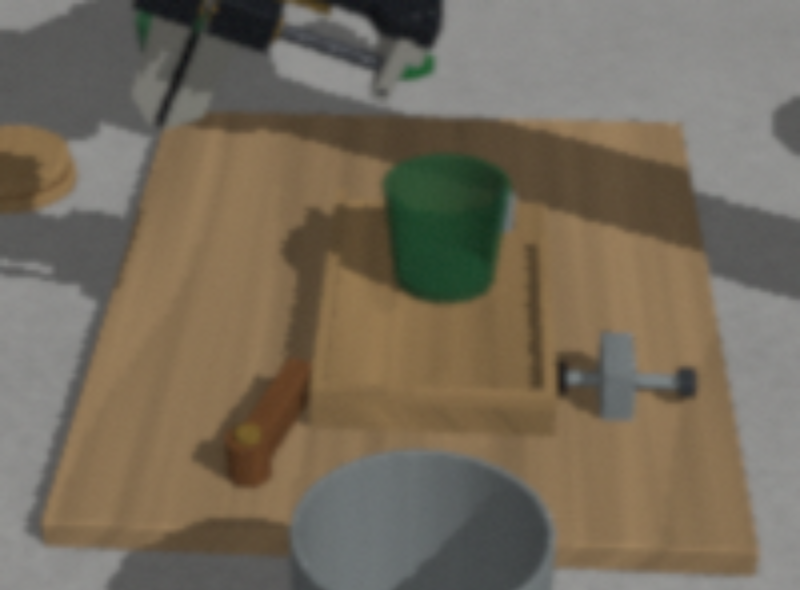

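View pics/top17.png

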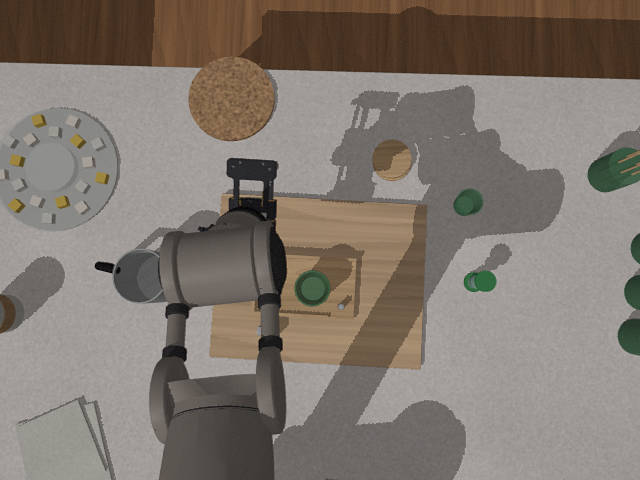

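The side crop shows the tray's long face at the rubber tip (560,378). The button's end is against the opposite face (308,370), and the glass is upright (447,230). In the top view the pitcher, lids and timer are where they were. The arm is clear of everything, so I'm handing in.

```bash
python3 -c "
from h import *
print(robot.hand_in())"
```

```text
the job is handed in; nothing more can be done
None
```

I handed the job in at about 57.5 s. The tray is on the stop, the turn-button is against its edge, and the candle glass is still upright.

- **Tray:** I swung it about 92° counter-clockwise on its pin until it met the rubber tip. I then leaned on it with 10.7–11.1 N measured at the wrist for just over a second; the highest reading was 11.1 N.
- **Turn-button:** I turned it clockwise to about 1.85 rad, where it meets the pushed face of the tray. It took several presses:
  - The first readings were only about 5–7 N, because the tool had tilted under load and the fingers slid up the button.
  - Later presses read 9.6 N and finally 12.3 N at the wrist, with the tray not moving.
  - Less the button's stated 2–3 N stiffness, I estimate about 10 N on the tray.
- **Extra contact:** To take out the tilt, I pushed on the button's fixed pivot boss with 11–12.5 N sideways, about 15 N in all. The pictures show the button unmoved by this.
- **Last checks:** The final side picture shows the tray at the rubber tip, the button's end at the opposite edge and the glass upright. The pitcher, sand timer and lids are where they were, and the arm is clear with about zero force.
- **Not certain:**
  - Forces were read only at the end of each 1 s move, so short peaks in between were not seen.
  - The tilt was never fully removed. Joint 5 came down to 0.32 rad, against its limit of 0.28.
  - The two cameras disagreed by about 5 mm in the base's y direction.

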